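# Put the tea sweets away in the twist-lock keeper

### The arm

A 6-joint arm with a two-finger parallel gripper is mounted at the origin on the work surface. World frame = base frame: x ahead of the robot, y to its left, z up, the work surface at z = 0. Lengths are in mm, angles in rad, forces in N, time in s.
With the tool pointing down it reaches from about 425 to 925 mm from the base axis. Payload 12.5 kg.
Tool frame: the origin (TCP) lies at the very end of the fingers, on their centre line; the grasp point (between the pads) lies 19 mm behind it; y points along the fingers, x is the direction in which the jaws open and shut, and the axes are right-handed (so a half turn about y gives the same grasp; the last joint's range is limited). The gripper opens to 85 mm and grips with 20 to 120 N. Pads are 22 mm wide; open, the fingers measure 114 mm over their backs; the gripper's body (76 mm by 85 mm) begins 54 mm behind the grasp point. The pads swing forward as they close: fully open they stand 13 mm farther back than shut.
Start: joints at [-1.386, 0.491, 1.559, -0, 1.092, -0.106], TCP at [179.222, -598.773, 193.127] pointing down, gripper open.
Joint ranges: [-3.1, 3.1], [-0.84, 2.19], [0.05, 2.79], [-1.13, 4.28], [0.06, 2.93], [-2.69, 2.69]. Speed limits (rad/s): [2.22, 2.22, 2.79, 3.14, 3.14, 3.14].

### API

Orientations are given as [roll, pitch, yaw] about the fixed x, y, z axes, in that order (R = Rz(yaw) Ry(pitch) Rx(roll)).
In Python, from cell import observe, capture, job_done gives the robot as it stands.
- The arm moves only by the shell command python3 -m crank 'ROWS' [FORCE]. ROWS is JSON, one flat list of numbers, 7 for each row, row after row: the opening, from 0 (shut) to 1 (fully open), then the shift along the tool's x, y, z in cm, then the turn, a rotation vector about the tool's x, y, z in rad. A call has exactly 10 rows; each row shifts and turns the commanded pose from where the row before left it, along the tool's axes as they then stand; what a row does not reach is not made up. A row lasts 1/10 s, in which the tool goes at most 50 mm and 8.59 degrees, less where a joint would pass 70% of its speed; a pose out of reach is approached as far as the arm can. A call with a gripper value outside its range is refused whole. The fingers move at their own pace and stop on an object; FORCE is the grip in N (left out, the last holds). Time passes only in rows, so rows that do not move let the fingers close, or fill a call up. It gives the time, the measured TCP pose, the force and the opening at its end, in the units of the state.
- observe(): the state, without advancing time (a new reading comes with each control period).
- capture(name): name is "scene" or "top"; returns a dict with "img" (420x560x3 uint8, red, green, blue), "z_map" (420x560 float32, mm along the optical axis (not along the pixel's ray), 0 where there is no reading), "K" (3x3 intrinsics, pixels), "rvec" (rotation vector, rad) and "tvec" (3), from world to camera coordinates, as OpenCV has them. Camera axes: x right, y down, z forward; pixel columns grow to the right and rows downward; lengths in mm; the calibration is good to about 2 mm. A picture is of the moment at which its call begins.
- job_done(): hands the job in, once; it reports no verdict.
The state is a dict: "clock": time; "qpos": joint angles; "dq": joint speeds; "tau": joint torques, N m; "tcp_pos": TCP position; "tool_rot": TCP orientation; "contact_force": force on the tool from outside, world axes, zero at the start; "moment": the same for the moment, N m; "finger_gap": opening from 0.0 (shut) to 1.0 (fully open).
Only numpy, scipy, OpenCV 4.12 (cv2) and the standard library are available. Lean on these libraries where they do the work, as an engineer would, in place of code of your own. Each camera call takes 0.05 s, during which the arm holds its last target. There are 200 camera calls.

### The job

Put the dry sweets away: lay the grey drying disc on the wooden plate in the middle of the keeper's base, then stack every sweet on it, flat, one on another, all centred on the plate. Then take the copper cover from the turntable by its handle, set it down over the stack with its two lugs resting on the brass collar just beside the gates, turn it clockwise while pressing down until the lugs drop through the gates, and turn it on clockwise to the stop so that it is locked. Do not shift or tip the other tea things.

Things in the scene. Friction and masses are not known exactly. Their poses are not given: they have to be found in the camera images.
- keeper_plate (a point): Keeper base: heavy round dark iron foot, 132 mm diameter, rubber-soled, does not move. In its middle a wooden plate: a round pedestal, 75 mm diameter, top edge bevelled 3 mm. This point is the centre of the plate's flat top, 37 mm above the shelf; z up. +x and -x point to the two gates of the brass collar.
- keeper_collar (a point): Centre of the brass collar round the plate, at its top (12 mm below the plate's top); axes as keeper_plate. Ring: inner radius 48, outer 60 mm, 5 mm thick, a groove 8 mm high below it. Two gates (gaps 20 mm wide, white mark beside each) at +x and -x. Lugs dropped through can turn only clockwise from above, 60 degrees (1.05 rad), to a hard stop.
- cover_grip (a point): Cover of the keeper: copper canister cover, open below, 88 mm outside mm diameter, 104 mm high, 0.35 kg, upright on the turntable. On top a dark wooden bar handle, 60 mm long (x), 14 wide (y), 30 high. This point: in the handle on the cover's axis, 12 mm below the handle's top, 122 mm above the foot. 110 mm above the plate's top when the lugs ride on the collar, 97 when dropped in.
- cover_foot (a point): Centre of the cover's open foot; axes as cover_grip. Inside diameter 80 mm, inside height 100 mm; slips over the pedestal with 2.5 mm to spare all round. Two brass lugs (14 wide, 5 thick, reaching 55 mm from the axis) at +x and -x, in line with the handle; a half turn makes no difference. They pass the gates when the handle lines up with the base's x within about 3 degrees.
- drydisc_center (a point): Drying disc: plain grey diatomite disc, 56 mm diameter, 8 mm thick, 25 g; starts flat on the board. This point is its centre, half-way up; z is its axis.
- tray: Thin pale wooden board, 180 (x) by 260 (y) mm, 6 mm thick, lying on the shelf and not moving, on which the sweets and the drying disc start, about 85 mm apart in two rows of three; origin at the centre of its underside.
- turntable: Round cedar turntable, 340 mm diameter, top 22 mm above the shelf, stiff to turn; origin at the centre of its underside. It carries the cover, the bowl, the incense container, the kettle lid and the lid rests.
- sweet1_center (a point): Pressed-sugar sweet, pink, a rigid disc 50 mm diameter, 12 mm thick, 30 g, with a blossom on top; flat on the board. This point is its centre, half-way up; z is its axis. Three to five of the sweets are there; None if absent.
- sweet2_center (a point): Pressed-sugar sweet, white, a rigid disc 50 mm diameter, 12 mm thick, 30 g, with a blossom on top; flat on the board. This point is its centre, half-way up; z is its axis. Three to five of the sweets are there; None if absent.
- sweet3_center (a point): Pressed-sugar sweet, green, a rigid disc 50 mm diameter, 12 mm thick, 30 g, with a blossom on top; flat on the board. This point is its centre, half-way up; z is its axis. Three to five of the sweets are there; None if absent.
- sweet4_center (a point): Pressed-sugar sweet, pink, a rigid disc 50 mm diameter, 12 mm thick, 30 g, with a blossom on top; flat on the board. This point is its centre, half-way up; z is its axis. Three to five of the sweets are there; None if absent.
- sweet5_center (a point): Pressed-sugar sweet, white, a rigid disc 50 mm diameter, 12 mm thick, 30 g, with a blossom on top; flat on the board. This point is its centre, half-way up; z is its axis. Three to five of the sweets are there; None if absent.
- bowl: Red raku tea bowl, 108 mm diameter, 76 high mm, origin at the centre of its underside; not part of the job. Stands on the turntable.
- incense_box: Small round celadon (pale green) incense container, 62 mm diameter, 36 high mm, origin at the centre of its underside; not part of the job. Stands on the turntable.
- kettle_lid: Bronze kettle lid with a round knob, 90 mm diameter, 31 high mm, origin at the centre of its underside; not part of the job. Stands on the turntable.
- lid_rest1: Bamboo lid rest, a tube 47 mm diameter, 53 high mm, origin at the centre of its underside; not part of the job. Stands on the turntable.
- lid_rest2: Second bamboo lid rest, 47 mm diameter, 53 high mm, origin at the centre of its underside; not part of the job. Stands on the turntable.
- caddy: Black lacquer tea caddy, 66 mm diameter, 69 high mm, origin at the centre of its underside; not part of the job. Stands on the shelf.
- whisk: Bamboo whisk upside down on its celadon stand, 60 mm diameter, 129 high mm, origin at the centre of its underside; not part of the job. Stands on the shelf.
Not all that is in view belongs to the job. What is shaped like the part that bears sweet2_center but blue is not meant.

How it is judged (in metres and radians):
On the way, in this order (a step that is already met when the one before it is completed fails the run):
1. the drying disc lies flat and centred on the plate, let go (horizontal distance between drydisc_center and keeper_plate below 0.009 m and angle between drydisc_center's own z axis and vertical below 0.12 rad and z of drydisc_center in the frame of keeper_plate between 0.001 and 0.007 m and contact force between the fingers and drydisc below 0.3 N), for 0.2 s.
2. every sweet present lies flat in a centred stack on the drying disc, let go (all of step 1 and horizontal distance between each of sweet1_center, sweet2_center, sweet3_center, sweet4_center, sweet5_center and keeper_plate below 0.009 m and angle between each of sweet1_center, sweet2_center, sweet3_center, sweet4_center, sweet5_center's own z axis and vertical below 0.12 rad and z of sweet1_center in the frame of keeper_plate between 0.0105 and 0.066 m and z of sweet2_center in the frame of keeper_plate between 0.0105 and 0.066 m and z of sweet3_center in the frame of keeper_plate between 0.0105 and 0.066 m and z of sweet4_center in the frame of keeper_plate between 0.0105 and 0.066 m and z of sweet5_center in the frame of keeper_plate between 0.0105 and 0.066 m and contact force between the fingers and sweet1 below 0.3 N and contact force between the fingers and sweet2 below 0.3 N and contact force between the fingers and sweet3 below 0.3 N and contact force between the fingers and sweet4 below 0.3 N and contact force between the fingers and sweet5 below 0.3 N), for 0.3 s.
3. the cover is over the stack with its lugs resting on the collar, pressed down, not yet dropped in (horizontal distance between cover_grip and keeper_plate below 0.006 m and angle between cover_grip's own z axis and vertical below 0.06 rad and z of cover_grip in the frame of keeper_plate between 0.106 and 0.114 m and contact force between cover and keeper above 3 N), for 0.1 s.
4. the cover stands over the stack with its lugs dropped through the gates of the collar (horizontal distance between cover_grip and keeper_plate below 0.006 m and z of cover_grip in the frame of keeper_plate below 0.102 m and angle between cover_grip's own z axis and vertical below 0.06 rad), for 0.1 s.
At the end, for the whole second after the job is handed in: The drying disc and every sweet present lie flat (within 0.12 rad) in one stack on the plate, each within 9 mm of its centre, disc lowest; the cover is down over them with its lugs below the collar and turned clockwise at least 0.85 rad of the 1.05 rad to the stop, upright, let go and at rest (all of step 4 and horizontal distance between each of drydisc_center, sweet1_center, sweet2_center, sweet3_center, sweet4_center, sweet5_center and keeper_plate below 0.009 m and angle between each of drydisc_center, sweet1_center, sweet2_center, sweet3_center, sweet4_center, sweet5_center's own z axis and vertical below 0.12 rad and z of drydisc_center in the frame of keeper_plate between 0.001 and 0.007 m and z of sweet1_center in the frame of keeper_plate between 0.0105 and 0.066 m and z of sweet2_center in the frame of keeper_plate between 0.0105 and 0.066 m and z of sweet3_center in the frame of keeper_plate between 0.0105 and 0.066 m and z of sweet4_center in the frame of keeper_plate between 0.0105 and 0.066 m and z of sweet5_center in the frame of keeper_plate between 0.0105 and 0.066 m and angle between the x axis of cover_grip and the x axis of keeper_plate, either way round above 0.85 rad and contact force between the fingers and cover below 0.3 N and linear speed of cover below 0.02 m/s); the robot touches nothing.
It fails at once if one of the other tea things is shifted by more than 30 mm (distance of any of bowl, incense_box, kettle_lid, lid_rest1, lid_rest2, caddy, whisk from where it was at the start of the episode above 0.03 m).
It fails at once if one of the other tea things is tipped (angle between any of bowl, incense_box, kettle_lid, lid_rest1, lid_rest2, caddy, whisk's own z axis and vertical above 0.35 rad).
Of sweet1, sweet2, sweet3, sweet4, sweet5 only 3 to 5 are there at a start; the rules pass over those that are not, and their reading is None.
At some moment in a run one of sweet1, sweet2, sweet3, sweet4, sweet5 may be knocked a few centimetres aside while the robot is not near it.
It also fails if it takes over 210 s, if anything falls off the work surface, if the arm or the gripper's body presses on something with over 40 N, if the wrist force passes 120 N, or if a joint passes its speed limit or range.

## Working session

There is one attempt and no reset: what is moved stays moved. The work goes in short steps, Python scripts to look and compute and a shell command to move; the robot and the scene stay as the last step left them, time stands still between calls to the robot, and variables do not carry over. Pictures are saved under pics/ and viewed, about 12 in all and at most 16, crops included, and the job is handed in when it is done.

```bash
ls; mkdir -p pics; python3 - <<'E'
from cell import observe,capture
import cv2,numpy as np
print(observe())
for n in("scene","top"):
    c=capture(n); np.savez(f"pics/{n}0.npz",**c)
    print(n,c["K"].tolist(),c["rvec"],c["tvec"])
    cv2.imwrite(f"pics/{n}0.png",cv2.resize(c["img"][...,::-1],(800,600)))
E
```

```text
pics
{'clock': 0.0, 'qpos': array([-1.38561387e+00,  4.91536318e-01,  1.55948536e+00, -4.45892894e-06,
        1.09171299e+00, -1.05642142e-01]), 'dq': array([-0.00031619,  0.0025001 , -0.00057971,  0.00159297, -0.00259464,
       -0.00035139]), 'tau': array([-1.69929090e-04, -6.18450093e+01, -2.61594898e+01, -1.61377980e-04,
        4.02673570e-03, -6.33861124e-07]), 'tcp_pos': array([ 179.15558184, -598.46919326,  192.52984236]), 'tool_rot': array([-1.57067984e+00,  1.13606802e-03, -1.27996961e+00]), 'contact_force': array([-0.57473031, -0.13526015,  0.18882861]), 'moment': array([ 0.03233009,  0.01744196, -0.00372887]), 'finger_gap': 0.9981138716421516}
scene [[398.7623942881745, 0.0, 276.1667258556248], [0.0, 398.7623942881745, 205.37157267508962], [0.0, 0.0, 1.0]] [ 2.10094057  0.83609005 -0.42345451] [-407.22562501 -161.67306989 1373.69334299]
top [[524.4984527528513, 0.0, 268.3687660389716], [0.0, 524.4984527528513, 202.05655135778747], [0.0, 0.0, 1.0]] [ 2.15814872 -2.19313215  0.10532622] [ -15.16837227  603.50601829 1410.25700133]
```

View pics/top0.png

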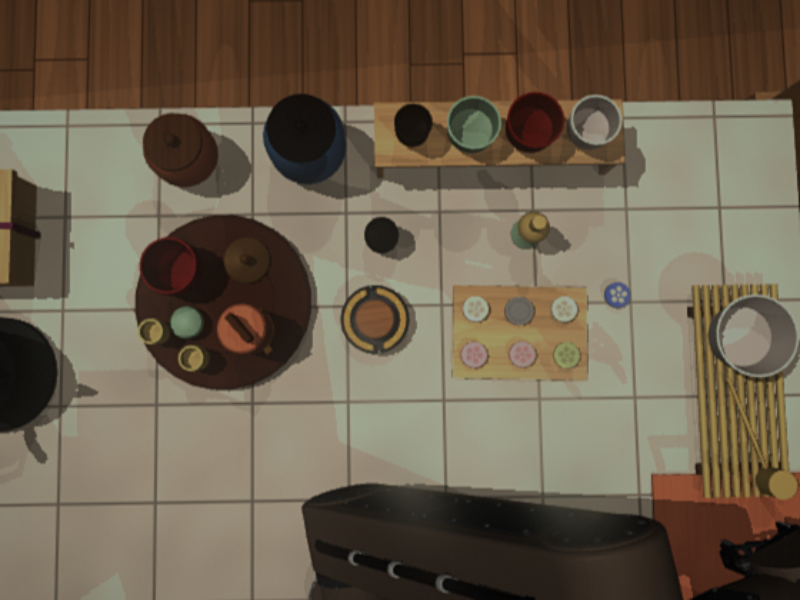

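View pics/scene0.png

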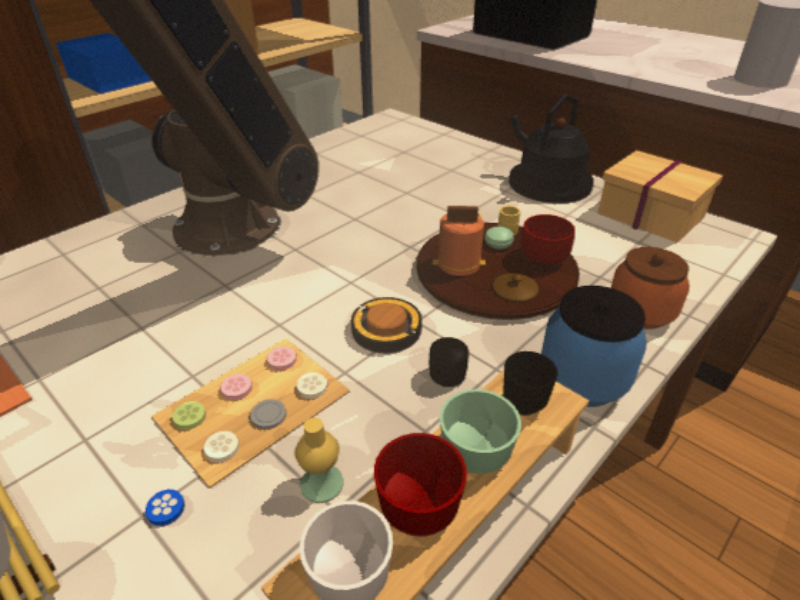

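The top view shows the keeper at (375,320). The board has white sweets at (475,309) and (565,309), pink at (474,354) and (522,354), green at (567,355), and the grey disc at (520,310). The cover is on the turntable at (242,328), with its handle running diagonally. The blue sweet-shaped thing at (617,294), off the board, is the decoy. So five sweets are present.

```bash
cat > h.py <<'E'
import numpy as np,cv2
from cell import observe,capture
def shot(n):
    c=capture(n); c["R"]=cv2.Rodrigues(np.array(c["rvec"],float))[0]; c["t"]=np.array(c["tvec"],float).ravel(); return c
def ray(c,uv,z):  # pixels -> world on plane z
    uv=np.atleast_2d(uv).astype(float); d=np.c_[(uv-c["K"][:2,2])/c["K"][0,0],np.ones(len(uv))]@c["R"]
    o=-c["R"].T@c["t"]; return o+d*((z-o[2])/d[:,2])[:,None]
def proj(c,P): return cv2.projectPoints(np.atleast_2d(np.array(P,float)),c["R"],c["t"],c["K"],None)[0][:,0]
def cloud(c):
    v,u=np.indices(c["z_map"].shape); z=c["z_map"]
    p=np.stack([(u-c["K"][0,2])/c["K"][0,0]*z,(v-c["K"][1,2])/c["K"][1,1]*z,z],-1)
    return (p-c["t"])@c["R"]
def rect(c,cx,cy,z,h=60,s=5): # top-down enlarged crop, plane z; image up=+x, left=+y
    n=int(2*h*s); r,q=np.indices((n,n)); P=np.stack([cx+h-r/s,cy+h-q/s,np.full(r.shape,float(z))],-1)
    m=proj(c,P.reshape(-1,3)).reshape(n,n,2).astype(np.float32)
    return cv2.remap(c["img"][...,::-1].copy(),m,None,cv2.INTER_CUBIC)
E
python3 - <<'E'
from h import *
c=shot("top"); s=shot("scene")
pts=dict(keeper=(262,224,37),w1=(333,216,18),w2=(395,216,18),p1=(332,248,18),p2=(365,248,18),g=(397,248,18),disc=(364,217,14),cover=(169,230,126),caddy=(267,165,69),whisk=(373,160,129))
W=cloud(c)
for k,(u,v,z) in pts.items():
    print(k,ray(c,(u,v),z)[0].round(1), "depth pt",W[v,u].round(1),"scene px",proj(s,ray(c,(u,v),z))[0].round())
k=ray(c,(262,224),25)[0]; g=ray(c,(169,230),144)[0]; d=ray(c,(364,232),18)[0]
a=rect(c,k[0],k[1],25,75,2.6);b=rect(c,g[0],g[1],144,75,2.6)
cv2.imwrite("pics/a.png",np.hstack([a,b])); cv2.imwrite("pics/b.png",rect(c,d[0],d[1],18,150,2.0))
cv2.imwrite("pics/ab.png",np.vstack([np.hstack([a,b]), cv2.resize(rect(c,d[0],d[1],18,150,2.0)[100:500],(780,520))[:210]]))
print(k,g)
E
```

```text
keeper [542.8  -6.6  37. ] depth pt [542.9  -6.6  35.6] scene px [269. 220.]
w1 [ 562.7 -202.4   18. ] depth pt [ 562.7 -202.5   17.4] scene px [217. 269.]
w2 [ 560.  -373.4   18. ] depth pt [ 559.7 -372.3   22.3] scene px [153. 311.]
p1 [ 474.9 -197.2   18. ] depth pt [ 474.9 -196.9   20.4] scene px [196. 250.]
p2 [ 473.5 -287.7   18. ] depth pt [ 473.4 -286.2   25.9] scene px [164. 269.]
g [ 472.  -375.4   18. ] depth pt [ 472.  -374.7   20.9] scene px [130. 290.]
disc [ 558.8 -288.5   14. ] depth pt [ 559.  -289.    11.4] scene px [186. 290.]
cover [526.8 229.2 126. ] depth pt [525.3 222.6 161.5] scene px [322. 155.]
caddy [699.2 -22.6  69. ] depth pt [698.8 -22.6  71.4] scene px [311. 242.]
whisk [ 698. -295.  129.] depth pt [ 700.  -297.4  117.6] scene px [219. 290.]
[543.42762089  -6.47374936  25.        ] [526.03164928 225.83530721 144.        ]
```

View pics/a.png

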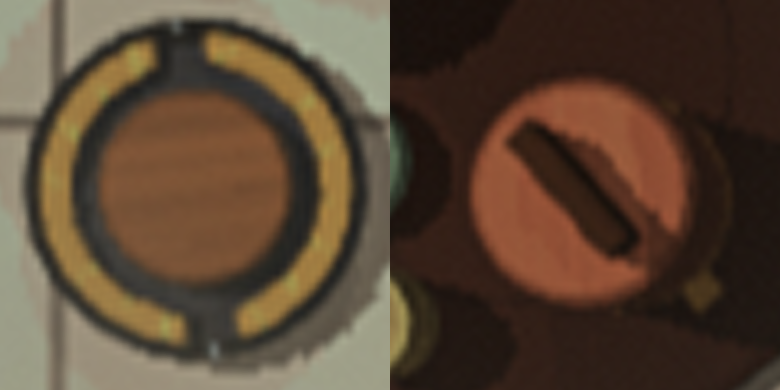

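View pics/b.png

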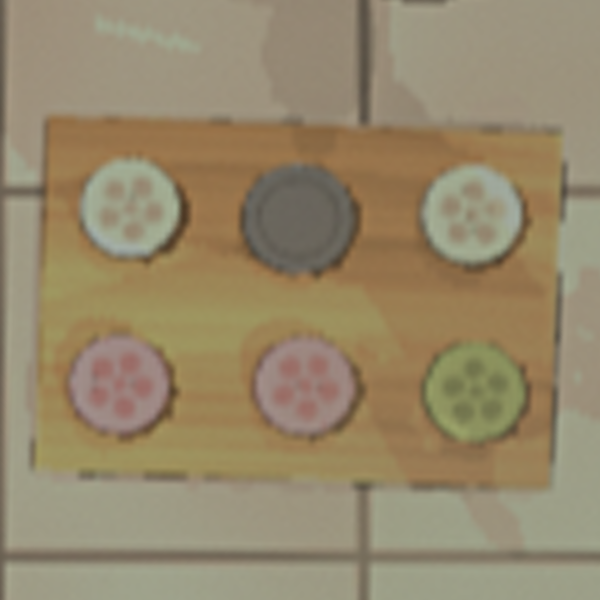

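Left crop: the keeper's gates are at (181,46) and (213,327), with white marks beside both. Right crop: the cover's handle runs from (525,130) to (625,250), with a lug at (703,290). The board crop shows the white, pink and green sweets with blossoms, and the plain grey disc at (300,218). Next I refine these with circle fits.

```bash
cat >> h.py <<'E'
def circ(c,cx,cy,z,R,w=12):  # refine centre of a circular edge of radius R lying in plane z
    s=4; h=R+w+10; I=cv2.GaussianBlur(rect(c,cx,cy,z,h,s),(0,0),4).astype(np.float32)
    a=np.linspace(0,2*np.pi,120,endpoint=False); ca,sa=np.cos(a),np.sin(a)
    def score(x,y):
        f=lambda r: cv2.remap(I,((h-(y-cy)-r*sa)*s).astype(np.float32)[None],((h-(x-cx)-r*ca)*s).astype(np.float32)[None]*1,cv2.INTER_LINEAR)[0]
        f=lambda r: cv2.remap(I,((h-(y-cy)-r*sa)*s).astype(np.float32)[None],((h-(x-cx)-r*ca)*s).astype(np.float32)[None],cv2.INTER_LINEAR)[0]
        g=np.linalg.norm(f(R+2)-f(R-2),axis=1); return np.minimum(g,40).mean()
    best=(cx,cy)
    for st in(2,.5):
        n=int((w if st==2 else 2)/st); G=[(score(best[0]+i*st,best[1]+j*st),best[0]+i*st,best[1]+j*st) for i in range(-n,n+1) for j in range(-n,n+1)]
        m=max(G); best=m[1:]
    return np.array(best).round(1),round(float(m[0]),1)
ITEMS=dict(disc=(559,-288,14,28),w1=(562,-202,18,25),w2=(560,-373,18,25),p1=(475,-197,18,25),p2=(473,-288,18,25),g=(472,-375,18,25))
E
python3 - <<'E'
from h import *
T=shot("top"); S=shot("scene")
it=dict(ITEMS,plate=(543,-6,37,34.5),collar_out=(543,-6,25,60),collar_in=(543,-6,25,48),foot=(543,-6,20,66),cover=(527,229,126,44))
for k,v in it.items(): print(k,"top",*circ(T,*v),"scene",*circ(S,*v))
for c,n in((T,"top"),(S,"scene")):
    I=cv2.cvtColor(rect(c,543,-6,25,75,4),cv2.COLOR_BGR2HSV); h,w=I.shape[:2]
    r,q=np.indices((h,w)); x=75-r/4; y=75-q/4; rad=np.hypot(x,y); th=np.arctan2(y,x)
    m=(rad>50)&(rad<58); br=(I[...,1]>100)&(I[...,2]>100)
    A=np.array([[br[m&(np.abs(th-t)<.03)].mean() for t in np.linspace(-np.pi+.03,np.pi-.03,180)]])[0]; tt=np.linspace(-np.pi+.03,np.pi-.03,180)
    print(n,"gaps",tt[A<.5].round(2))
# handle: height cloud
W=cloud(T).reshape(-1,3); m=(np.hypot(W[:,0]-527,W[:,1]-229)<45)&(W[:,2]>145); P=W[m][:,:2].astype(np.float32)
print(len(P),cv2.minAreaRect(P),P.mean(0))
I=rect(T,527,229,156,45,6); g=cv2.cvtColor(I,cv2.COLOR_BGR2HSV)[...,2]; mk=((g<70)).astype(np.uint8)
cs=max(cv2.findContours(mk,0,2)[0],key=cv2.contourArea); b=cv2.minAreaRect(cs); print("handle@156",527+45-b[0][1]/6,229+45-b[0][0]/6,b[1][0]/6,b[1][1]/6,b[2])
E
```

```text
disc top [ 558.5 -285. ] 36.3 scene [ 557.  -283.5] 39.9
w1 top [ 565. -201.] 40.0 scene [ 565.  -198.5] 40.0
w2 top [ 561.5 -372. ] 40.0 scene [ 562. -370.] 40.0
p1 top [ 475. -196.] 37.7 scene [ 475.5 -194.5] 39.7
p2 top [ 474.5 -288.5] 36.3 scene [ 475.  -286.5] 40.0
g top [ 472.5 -371. ] 31.8 scene [ 472.  -372.5] 38.7
plate top [546.5  -5.5] 38.0 scene [547.   -4.5] 33.1
collar_out top [548.  -6.] 38.0 scene [544.   -5.5] 39.6
collar_in top [546.  -7.] 36.3 scene [542.5  -5. ] 38.3
foot top [547.   -7.5] 39.8 scene [536.5   4. ] 38.5
cover top [527.5 231.5] 38.7 scene [530.5 228.5] 30.0
top gaps [-3.11 -3.08 -3.04 -3.01 -2.97 -2.94 -2.9  -2.87 -2.83 -0.09 -0.05 -0.02
  0.02  0.05  0.09  0.12  0.16  0.19  0.23  0.26  3.08  3.11]
scene gaps [-3.11 -3.08 -3.04 -3.01 -2.97 -2.94 -2.9   0.02  0.05  0.09  0.12  0.16
  0.19  0.23  0.26  3.11]
146 ((527.2078247070312, 230.20730590820312), (59.94218444824219, 14.358723640441895), 40.655799865722656) [526.9034  229.36931]
handle@156 527.0833333333334 229.08333333333334 89.83333333333333 89.83333333333333 90.0
```

```bash
python3 -m crank '[0.8,0,0.7,0,0,-0.142,0, 0.8,0,0.7,0,0,-0.142,0, 0.8,0,0.7,0,0,-0.142,0, 0.8,0,0.7,0,0,-0.142,0, 0.8,0,0.7,0,0,-0.142,0, 0.8,0,0.7,0,0,-0.142,0, 0.8,0,0.7,0,0,-0.142,0, 0.8,0,0.7,0,0,-0.142,0, 0.8,0,0.7,0,0,-0.142,0, 0.8,0,0.7,0,0,0,0]' 40
python3 -m crank '[0.8,3.79,0,3.14,0,0,0, 0.8,3.79,0,3.14,0,0,0, 0.8,3.79,0,3.14,0,0,0, 0.8,3.79,0,3.14,0,0,0, 0.8,3.79,0,3.14,0,0,0, 0.8,3.79,0,3.14,0,0,0, 0.8,3.79,0,3.14,0,0,0, 0.8,3.79,0,3.14,0,0,0, 0.8,3.79,0,3.14,0,0,0, 0.8,3.79,0,3.14,0,0,0]'
```

```text
clock: 1.3
tcp_pos: [179.2, -598.8, 122.8]
tool_rot: [-1.571, 0.0, 0.0]
contact_force: [-0.6, 0.5, 0.7]
finger_gap: 0.799
clock: 2.3
tcp_pos: [560.3, -284.0, 123.1]
tool_rot: [-1.571, -0.0, -0.007]
contact_force: [0.9, -0.6, 0.5]
finger_gap: 0.799
```

```bash
python3 -m crank '[0.75,-0.1,2,0,0,0,0, 0.75,0,2,0,0,0,0, 0.75,0,2,0,0,0,0, 0.75,0,2,0,0,0,0, 0.75,0,1.5,0,0,0,0, 0.75,0,1,0,0,0,0, 0.75,0,0.5,0,0,0,0, 0.75,0,0.3,0,0,0,0, 0.75,0,0,0,0,0,0, 0.75,0,0,0,0,0,0]'
python3 - <<'E'
from h import *
o=observe(); print(o["tcp_pos"],o["contact_force"])
c=shot("scene"); u,v=proj(c,(558,-284,10))[0]; M=cv2.getRotationMatrix2D((0,0),0,6); M[:,2]=[400-6*u,300-6*v]
cv2.imwrite("pics/c1.png",cv2.warpAffine(c["img"][...,::-1],M,(800,600),flags=cv2.INTER_CUBIC))
E
```

```text
clock: 3.3
tcp_pos: [558.1, -285.7, 10.7]
tool_rot: [-1.571, -0.001, -0.002]
contact_force: [0.7, -0.5, -1.1]
finger_gap: 0.748
[ 558.11636    -285.73855171   10.70836612] [ 0.67836049 -0.50531779 -1.07719759]
```

View pics/c1.png

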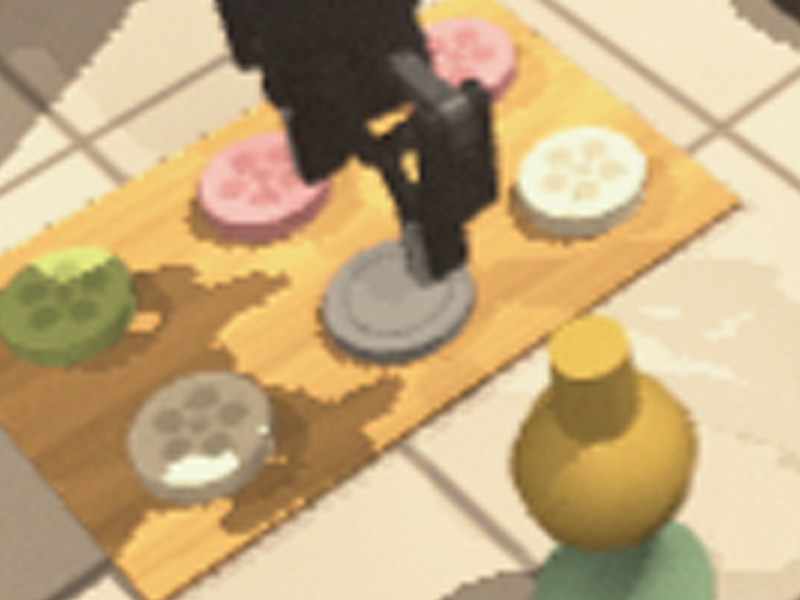

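The disc is under the gripper at (400,300). The near finger's tip shows at (440,272) and the far finger's at about (315,180), so both are still above the disc. I'll work out their height.

```bash
python3 - <<'E'
from h import *
c=shot("scene"); u,v=proj(c,(558,-284,10))[0]
f=lambda P:(proj(c,P)[0]-[u,v])*6+[400,300]
for P in [(590,-285,z) for z in(0,10,20,30,40)]+[(526,-285,z) for z in(10,20,30,40)]: print(P,f(P).round())
E
```

```text
(590, -285, 0) [454. 365.]
(590, -285, 10) [450. 348.]
(590, -285, 20) [446. 330.]
(590, -285, 30) [443. 312.]
(590, -285, 40) [439. 294.]
(526, -285, 10) [348. 257.]
(526, -285, 20) [343. 239.]
(526, -285, 30) [339. 221.]
(526, -285, 40) [335. 203.]
```

```bash
python3 - <<'E'
from h import *
for n in("scene","top"):
    c=shot(n); W=cloud(c)
    for (x0,x1) in((586,606),(510,530),(530,586)):
        m=(c["z_map"]>0)&(W[...,0]>x0)&(W[...,0]<x1)&(abs(W[...,1]+285)<14)&(W[...,2]>-5)
        z=W[m][:,2]; print(n,(x0,x1),np.histogram(z,np.arange(0,150,10))[0],np.sort(z[z>13])[:6].round())
c=shot("scene"); u,v=proj(c,(558,-284,10))[0]; W=cloud(c)
for r in range(int(v-10),int(v+14),2): print(r,[tuple(W[r,q].round().astype(int)) for q in range(int(u-8),int(u+16),4)])
E
```

```text
scene (586, 606) [98  3  0  0  0  2 30 27 25  6 22 18 28 12] [56. 58. 60. 61. 61. 61.]
scene (510, 530) [59  0  0  0  0 11 35 31 29 27 16  0  0  0] [55. 56. 56. 57. 58. 58.]
scene (530, 586) [ 17 221   0   0   0   0   1   0   1   0   1   7  13  11] [13. 13. 13. 13. 13. 13.]
top (586, 606) [0 0 0 0 0 0 0 0 0 0 0 0 0 0] [315. 322. 322. 324. 325. 326.]
top (510, 530) [0 0 0 0 0 0 0 0 0 0 0 0 0 0] [399. 399. 400. 400. 401. 402.]
top (530, 586) [0 0 0 0 0 0 0 0 0 0 0 0 0 0] [336. 337. 337. 339. 339. 340.]
279 [(np.int64(516), np.int64(-278), np.int64(7)), (np.int64(522), np.int64(-271), np.int64(7)), (np.int64(527), np.int64(-264), np.int64(5)), (np.int64(598), np.int64(-292), np.int64(82)), (np.int64(620), np.int64(-295), np.int64(100)), (np.int64(605), np.int64(-278), np.int64(75))]
281 [(np.int64(521), np.int64(-281), np.int64(7)), (np.int64(535), np.int64(-279), np.int64(16)), (np.int64(540), np.int64(-271), np.int64(14)), (np.int64(598), np.int64(-293), np.int64(76)), (np.int64(605), np.int64(-288), np.int64(77)), (np.int64(607), np.int64(-279), np.int64(71))]
283 [(np.int64(533), np
[... 2131 characters left out ...]
np.int64(584), np.int64(-293), np.int64(14)), (np.int64(585), np.int64(-284), np.int64(7)), (np.int64(592), np.int64(-278), np.int64(7))]
299 [(np.int64(564), np.int64(-312), np.int64(7)), (np.int64(573), np.int64(-307), np.int64(11)), (np.int64(579), np.int64(-301), np.int64(9)), (np.int64(584), np.int64(-294), np.int64(8)), (np.int64(591), np.int64(-288), np.int64(8)), (np.int64(597), np.int64(-282), np.int64(8))]
301 [(np.int64(568), np.int64(-315), np.int64(6)), (np.int64(574), np.int64(-309), np.int64(6)), (np.int64(582), np.int64(-304), np.int64(8)), (np.int64(587), np.int64(-297), np.int64(5)), (np.int64(596), np.int64(-292), np.int64(9)), (np.int64(598), np.int64(-284), np.int64(4))]
```

The depth data put both fingertips near z≈55 while the TCP reading is 10.7. The disc and board heights do agree with the cameras, so I'll trust neither and go down gently, watching the force.

```bash
python3 -m crank '[0.75,0,0.1,0,0,0,0, 0.75,0,0.1,0,0,0,0, 0.75,0,0.1,0,0,0,0, 0.75,0,0,0,0,0,0, 0.75,0,0,0,0,0,0, 0.75,0,0,0,0,0,0, 0.75,0,0,0,0,0,0, 0.75,0,0,0,0,0,0, 0.75,0,0,0,0,0,0, 0.75,0,0,0,0,0,0]'
python3 - <<'E'
from h import *
c=shot("scene"); W=cloud(c); 
for (x0,x1) in((586,606),(510,530)):
    m=(c["z_map"]>0)&(W[...,0]>x0)&(W[...,0]<x1)&(abs(W[...,1]+285)<14); z=W[m][:,2]; print(np.sort(z[z>20])[:6].round())
u,v=proj(c,(558,-284,60))[0]; M=cv2.getRotationMatrix2D((0,0),0,5); M[:,2]=[400-5*u,400-5*v]
I=cv2.warpAffine(c["img"][...,::-1],M,(800,600),flags=cv2.INTER_CUBIC); cv2.imwrite("pics/c2.png",cv2.convertScaleAbs(I,alpha=2.2,beta=20))
o=observe();print(o["qpos"],o["tcp_pos"],o["contact_force"])
E
```

```text
clock: 4.55
tcp_pos: [557.9, -285.6, 7.1]
tool_rot: [-1.571, -0.0, -0.002]
contact_force: [0.2, 0.4, 0.7]
finger_gap: 0.75
[51. 53. 56. 57. 58. 58.]
[52. 53. 53. 53. 54. 54.]
[-5.78412826e-01  7.17534344e-01  1.70774723e+00 -7.24228422e-05
  7.16212868e-01 -5.76351296e-01] [ 557.86530255 -285.54581232    7.12276209] [-0.59158869 -0.61796611 -0.91873574]
```

View pics/c2.png

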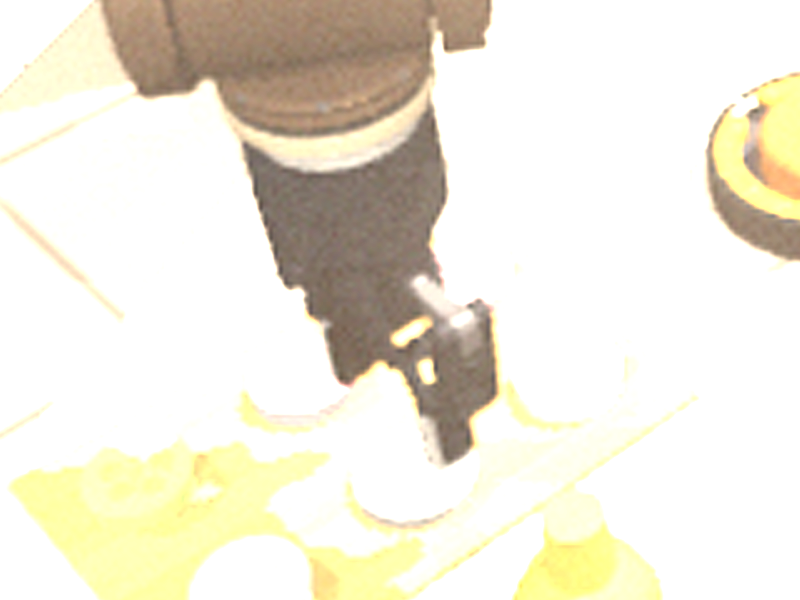

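```bash
python3 -m crank '[0.75,0,0.1,0,0,0,0, 0.75,0,0.1,0,0,0,0, 0.75,0,0.1,0,0,0,0, 0.75,0,0.1,0,0,0,0, 0.75,0,0.1,0,0,0,0, 0.75,0,0.1,0,0,0,0, 0.75,0,0.1,0,0,0,0, 0.75,0,0.1,0,0,0,0, 0.75,0,0,0,0,0,0, 0.75,0,0,0,0,0,0]'
python3 - <<'E'
from h import *
c=shot("scene"); W=cloud(c); 
for (x0,x1) in((586,606),(510,530)):
    m=(c["z_map"]>0)&(W[...,0]>x0)&(W[...,0]<x1)&(abs(W[...,1]+285)<14); z=W[m][:,2]; print(np.sort(z[z>20])[:6].round())
E
```

```text
clock: 5.6
tcp_pos: [557.8, -285.6, -0.9]
tool_rot: [-1.571, 0.0, -0.002]
contact_force: [-0.3, -0.0, 0.6]
finger_gap: 0.747
[44. 45. 47. 49. 51. 51.]
[44. 44. 44. 45. 45. 46.]
```

```bash
python3 -m crank '[0.75,0,0.4,0,0,0,0, 0.75,0,0.4,0,0,0,0, 0.75,0,0.4,0,0,0,0, 0.75,0,0.3,0,0,0,0, 0.75,0,0.3,0,0,0,0, 0.75,0,0.2,0,0,0,0, 0.75,0,0.2,0,0,0,0, 0.75,0,0.2,0,0,0,0, 0.75,0,0.1,0,0,0,0, 0.75,0,0,0,0,0,0]'
python3 - <<'E'
from h import *
c=shot("scene"); W=cloud(c); 
for (x0,x1) in((586,606),(510,530)):
    m=(c["z_map"]>0)&(W[...,0]>x0)&(W[...,0]<x1)&(abs(W[...,1]+285)<14); z=W[m][:,2]; print(np.sort(z[z>15])[:6].round())
E
```

```text
clock: 6.65
tcp_pos: [557.8, -285.5, -26.0]
tool_rot: [-1.571, 0.0, -0.002]
contact_force: [-0.9, 0.1, -0.5]
finger_gap: 0.752
[18. 20. 22. 22. 26. 26.]
[19. 20. 20. 20. 20. 21.]
```

```bash
python3 -m crank '[0.75,0,0.1,0,0,0,0, 0.75,0,0.1,0,0,0,0, 0.75,0,0.1,0,0,0,0, 0.75,0,0.1,0,0,0,0, 0.75,0,0.1,0,0,0,0, 0.75,0,0.1,0,0,0,0, 0.75,0,0.1,0,0,0,0, 0.75,0,0.1,0,0,0,0, 0.75,0,0.1,0,0,0,0, 0.75,0,0,0,0,0,0]'
python3 - <<'E'
from h import *
c=shot("scene"); u,v=proj(c,(558,-284,10))[0]; M=cv2.getRotationMatrix2D((0,0),0,7); M[:,2]=[400-7*u,300-7*v]
I=cv2.warpAffine(c["img"][...,::-1],M,(800,600),flags=cv2.INTER_CUBIC); cv2.imwrite("pics/c3.png",cv2.convertScaleAbs(I,alpha=1.4,beta=10))
E
```

```text
clock: 7.7
tcp_pos: [557.8, -285.5, -35.1]
tool_rot: [-1.571, 0.0, -0.002]
contact_force: [-0.5, -1.1, 0.5]
finger_gap: 0.746
```

View pics/c3.png

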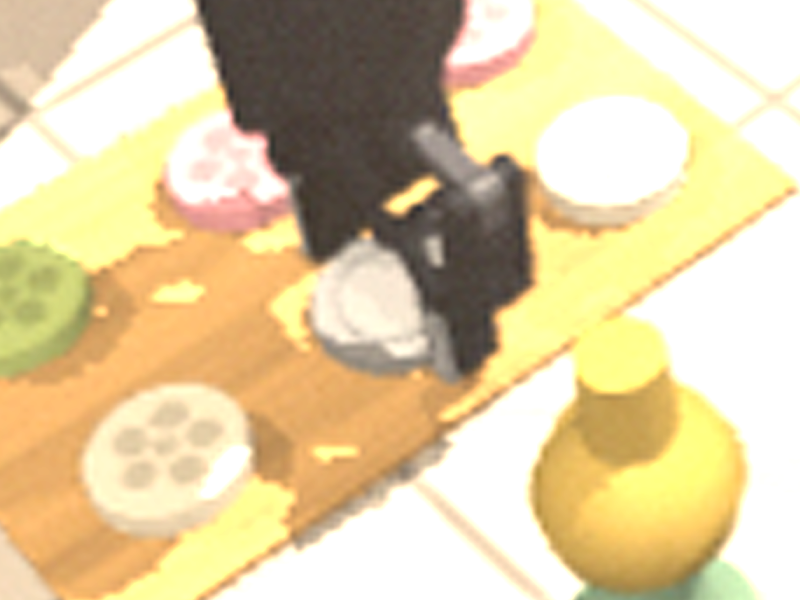

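The fingers now straddle the disc with their tips just above the board: the near finger is at (455,375) and the far one at (315,255). The reported TCP therefore lies about 45 mm below the real tips. I close, check the gap, and lift a little.

```bash
python3 -m crank '[0.5,0,0,0,0,0,0, 0.5,0,0,0,0,0,0, 0.5,0,0,0,0,0,0, 0.5,0,0,0,0,0,0, 0.5,0,0,0,0,0,0, 0.5,0,0,0,0,0,0, 0.5,0,0,0,0,0,0, 0.5,0,0,0,0,0,0, 0.5,0,0,0,0,0,0, 0.5,0,0,0,0,0,0]' 30
python3 -m crank '[0.5,0,-0.1,0,0,0,0, 0.5,0,-0.2,0,0,0,0, 0.5,0,-0.3,0,0,0,0, 0.5,0,-0.4,0,0,0,0, 0.5,0,-1,0,0,0,0, 0.5,0,-1,0,0,0,0, 0.5,0,-1,0,0,0,0, 0.5,0,-1,0,0,0,0, 0.5,0,0,0,0,0,0, 0.5,0,0,0,0,0,0]'
python3 - <<'E'
from h import *
c=shot("scene"); u,v=proj(c,(558,-284,50))[0]; M=cv2.getRotationMatrix2D((0,0),0,7); M[:,2]=[400-7*u,300-7*v]
I=cv2.warpAffine(c["img"][...,::-1],M,(800,600),flags=cv2.INTER_CUBIC); cv2.imwrite("pics/c4.png",cv2.convertScaleAbs(I,alpha=1.2,beta=5))
W=cloud(c); m=(abs(W[...,0]-558)<22)&(abs(W[...,1]+285)<28)&(W[...,2]>30)&(W[...,2]<80); print(np.histogram(W[m][:,2],np.arange(30,82,4)))
E
```

```text
clock: 8.75
tcp_pos: [557.9, -285.6, -34.5]
tool_rot: [-1.571, -0.0, -0.002]
contact_force: [-2.1, 0.7, 5.7]
finger_gap: 0.632
clock: 9.75
tcp_pos: [557.9, -285.6, 15.4]
tool_rot: [-1.571, -0.0, -0.002]
contact_force: [0.2, 0.1, -0.2]
finger_gap: 0.632
(array([  0,   0,   0,   0,   0,   0,   6,  22, 181,   9,   0,   0]), array([30, 34, 38, 42, 46, 50, 54, 58, 62, 66, 70, 74, 78]))
```

View pics/c4.png

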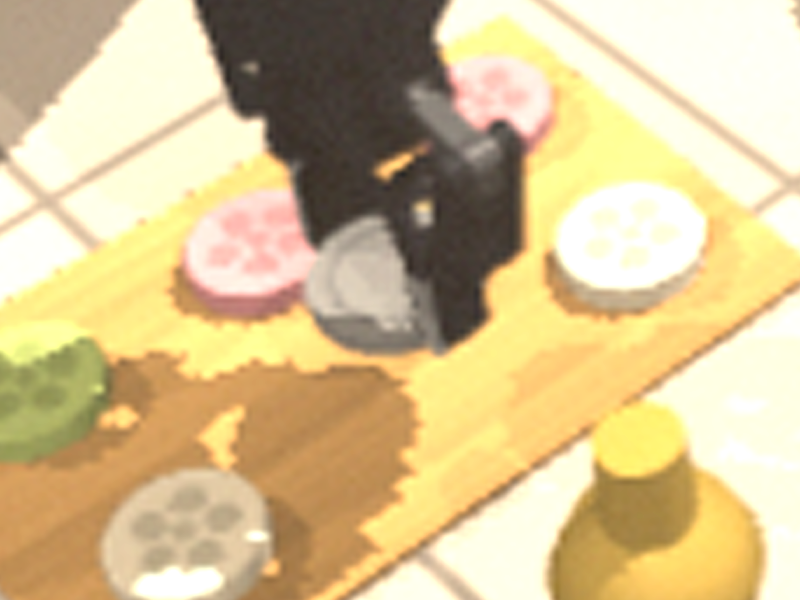

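The disc is held flat between the pads at (370,290), its top at z≈64, about 49 mm above the reported TCP. Now carry it to the plate and lower it to TCP z≈-3.

```bash
python3 -m crank '[0.5,-0.12,-0.2,2.8,0,0,0, 0.5,-0.12,-0.2,2.8,0,0,0, 0.5,-0.12,-0.2,2.8,0,0,0, 0.5,-0.12,-0.2,2.8,0,0,0, 0.5,-0.12,-0.2,2.8,0,0,0, 0.5,-0.12,-0.2,2.8,0,0,0, 0.5,-0.12,-0.2,2.8,0,0,0, 0.5,-0.12,-0.2,2.8,0,0,0, 0.5,-0.12,-0.2,2.8,0,0,0, 0.5,-0.12,-0.2,2.8,0,0,0]'
python3 -m crank '[0.5,0,0,0,0,0,0, 0.5,0,0,0,0,0,0, 0.5,0,0.6,0,0,0,0, 0.5,0,0.6,0,0,0,0, 0.5,0,0.6,0,0,0,0, 0.5,0,0.6,0,0,0,0, 0.5,0,0.4,0,0,0,0, 0.5,0,0,0,0,0,0, 0.5,0,0,0,0,0,0, 0.5,0,0,0,0,0,0]'
python3 - <<'E'
from h import *
c=shot("scene"); W=cloud(c); t=observe()["tcp_pos"]; print(t)
m=(abs(W[...,0]-t[0])<22)&(abs(W[...,1]-t[1])<28)&(W[...,2]<90); print(np.histogram(W[m][:,2],np.arange(20,92,4)))
print(circ(c,t[0],t[1],t[2]+49,28,8))
E
```

```text
clock: 10.8
tcp_pos: [546.0, -4.4, 34.7]
tool_rot: [-1.571, 0.001, -0.002]
contact_force: [0.0, -0.3, 0.0]
finger_gap: 0.642
clock: 11.8
tcp_pos: [546.6, -5.5, 7.3]
tool_rot: [-1.571, -0.0, -0.002]
contact_force: [0.6, -0.6, 0.1]
finger_gap: 0.641
[546.55961022  -5.52577572   7.31931859]
(array([ 0,  0,  0,  9, 60,  0,  0,  8, 82, 90,  0,  0,  0,  0,  0,  0,  0]), array([20, 24, 28, 32, 36, 40, 44, 48, 52, 56, 60, 64, 68, 72, 76, 80, 84,
       88]))
(array([536.6,  -7.5]), 31.4)
```

```bash
python3 -m crank '[0.5,0,0.3,0,0,0,0, 0.5,0,0.3,0,0,0,0, 0.5,0,0.2,0,0,0,0, 0.5,0,0.1,0,0,0,0, 0.5,0,0.1,0,0,0,0, 0.5,0,0,0,0,0,0, 0.5,0,0,0,0,0,0, 0.5,0,0,0,0,0,0, 0.5,0,0,0,0,0,0, 0.5,0,0,0,0,0,0]'
python3 -m crank '[0.65,0,0,0,0,0,0, 0.66,0,0,0,0,0,0, 0.68,0,0,0,0,0,0, 0.7,0,0,0,0,0,0, 0.75,0,0,0,0,0,0, 0.75,0,0,0,0,0,0, 0.75,0,-1,0,0,0,0, 0.75,0,-3,0,0,0,0, 0.75,0,-3,0,0,0,0, 0.75,0,0,0,0,0,0]'
python3 -m crank '[0.75,0,0,-3.6,0,0,0, 0.75,0,0,-3.6,0,0,0, 0.75,0,0,-3.6,0,0,0, 0.75,0,0,-3.6,0,0,0, 0.75,0,0,-3.6,0,0,0, 0.75,0,0,-3.6,0,0,0, 0.75,0,0,-3.6,0,0,0, 0.75,0,0,-3.6,0,0,0, 0.75,0,0,-3.6,0,0,0, 0.75,0,0,-3.6,0,0,0]'
python3 - <<'E'
from h import *
T=shot("top"); S=shot("scene")
print("disc",circ(T,546.5,-5.5,45,28),circ(S,546.5,-5.5,45,28),"plate",circ(T,546.5,-5.5,37,34.5,6))
for k,v in list(ITEMS.items())[1:]: print(k,"top",*circ(T,*v),"scene",*circ(S,*v))
W=cloud(S); m=np.hypot(W[...,0]-546,W[...,1]+5)<20; print(np.percentile(W[m][:,2],[5,50,95]))
E
```

```text
clock: 12.85
tcp_pos: [546.4, -5.5, -2.9]
tool_rot: [-1.571, -0.0, -0.002]
contact_force: [-0.0, 0.3, -0.6]
finger_gap: 0.637
clock: 13.85
tcp_pos: [548.2, -5.7, 71.0]
tool_rot: [-1.572, -0.006, -0.002]
contact_force: [-0.1, 0.2, -0.4]
finger_gap: 0.751
clock: 14.85
tcp_pos: [545.3, -366.9, 67.0]
tool_rot: [-1.571, 0.0, -0.002]
contact_force: [0.4, -0.3, -0.2]
finger_gap: 0.75
disc (array([550.5,  -5.5]), 40.0) (array([549. ,  -2.5]), 40.0) plate (array([545.,  -3.]), 37.7)
w1 top [ 565.5 -200.5] 40.0 scene [ 565. -198.] 40.0
w2 top [ 561. -370.] 20.5 scene [ 562.  -369.5] 40.0
p1 top [ 477. -199.] 35.9 scene [ 475.5 -194.5] 39.8
p2 top [ 474.5 -288. ] 39.7 scene [ 475.5 -286. ] 34.0
g top [ 482. -362.] 8.0 scene [ 472. -372.] 38.9
[43.6113256  45.6951715  47.63322935]
```

```bash
sed -i 's/np.minimum(g,40).mean()/np.sqrt(g).mean()/' h.py; python3 - <<'E'
from h import *
T=shot("top"); S=shot("scene")
for n,c in(("T",T),("S",S)):
    print(n,"disc",*circ(c,548,-5,45,28,8),"plate",*circ(c,546.5,-5.5,37,34.5,6),"collar",*circ(c,546.5,-5.5,25,60,6),*circ(c,546.5,-5.5,25,48,6),"foot",*circ(c,546.5,-5.5,20,66,6))
    for k,v in list(ITEMS.items())[1:]: print(k,*circ(c,*v))
cv2.imwrite("pics/d.png",np.hstack([rect(T,546.5,-5.5,45,65,3),rect(S,546.5,-5.5,45,65,3)]))
E
```

```text
T disc [549.   -5.5] 8.9 plate [543.5  -8. ] 7.2 collar [546.   -6.5] 10.9 [546.   -6.5] 10.3 foot [546.5  -6.5] 11.4
w1 [ 564. -201.] 10.1
w2 [ 561.  -372.5] 5.4
p1 [ 475. -195.] 7.2
p2 [ 475.  -288.5] 7.6
g [ 472. -361.] 2.9
S disc [547.5  -3.5] 8.8 plate [5.48e+02 5.00e-01] 7.0 collar [544.5  -3.5] 11.2 [545.   -3.5] 9.2 foot [538.5   2.5] 9.9
w1 [ 563.  -199.5] 10.3
w2 [ 560.  -370.5] 10.7
p1 [ 474.5 -194. ] 8.1
p2 [ 474. -287.] 7.0
g [ 471. -372.] 8.1
```

View pics/d.png

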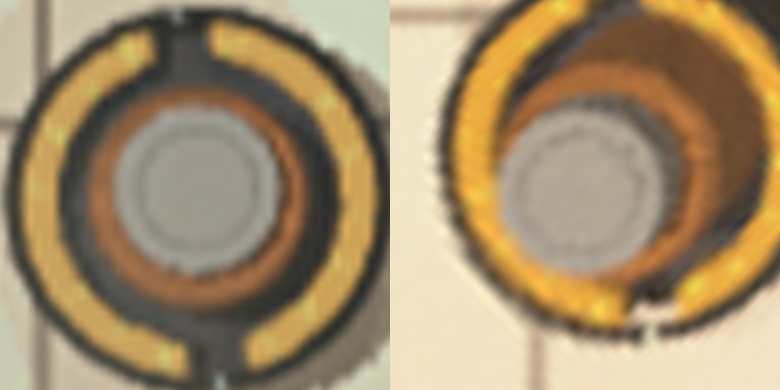

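In both cameras the disc lies flat on the plate, about 3 mm toward +x of the collar centre, which is within tolerance. Comparing both cameras with the placement puts the keeper's centre near (543.5,-6) in robot coordinates. White sweet w2 is next, at robot (558.6,-372.5).

```bash
python3 -m crank '[0.75,1.3,0,-0.6,0,0,0, 0.75,0,2,0,0,0,0, 0.75,0,2,0,0,0,0, 0.75,0,2,0,0,0,0, 0.75,0,1.5,0,0,0,0, 0.75,0,1,0,0,0,0, 0.75,0,0.5,0,0,0,0, 0.75,0,0,0,0,0,0, 0.75,0,0,0,0,0,0, 0.75,0,0,0,0,0,0]'
```

```text
clock: 16.05
tcp_pos: [559.0, -371.8, -22.1]
tool_rot: [-1.572, -0.001, -0.002]
contact_force: [0.2, -0.2, 0.4]
finger_gap: 0.75
```

```bash
python3 -m crank '[0.75,0,0.5,0,0,0,0, 0.75,0,0.5,0,0,0,0, 0.75,0,0,0,0,0,0, 0.5,0,0,0,0,0,0, 0.5,0,0,0,0,0,0, 0.5,0,0,0,0,0,0, 0.5,0,0,0,0,0,0, 0.5,0,0,0,0,0,0, 0.5,0,0,0,0,0,0, 0.5,0,0,0,0,0,0]'
python3 -m crank '[0.5,0,-0.2,0,0,0,0, 0.5,0,-0.4,0,0,0,0, 0.5,0,-0.6,0,0,0,0, 0.5,0,-0.8,0,0,0,0, 0.5,0,-1,0,0,0,0, 0.5,0,-2,0,0,0,0, 0.5,0,-2,0,0,0,0, 0.5,0,-1,0,0,0,0, 0.5,0,0,0,0,0,0, 0.5,0,0,0,0,0,0]'
python3 - <<'E'
from h import *
c=shot("scene"); W=cloud(c); t=observe()["tcp_pos"]; print(t)
m=(abs(W[...,0]-t[0])<20)&(abs(W[...,1]-t[1])<24); print(np.histogram(W[m][:,2],np.arange(t[2]+20,t[2]+80,4)))
E
```

```text
clock: 17.05
tcp_pos: [558.7, -371.6, -32.8]
tool_rot: [-1.571, -0.0, -0.002]
contact_force: [0.1, 0.2, 1.5]
finger_gap: 0.57
clock: 18.05
tcp_pos: [558.5, -371.4, 46.9]
tool_rot: [-1.571, 0.0, -0.002]
contact_force: [-0.8, 0.1, 0.4]
finger_gap: 0.564
[ 558.32995865 -371.27835301   46.38310182]
(array([  0,   0,   0,   0,   1,  12,   9, 104,  56,   0,   0,   0,   0,
         0]), array([ 66.38310182,  70.38310182,  74.38310182,  78.38310182,
        82.38310182,  86.38310182,  90.38310182,  94.38310182,
        98.38310182, 102.38310182, 106.38310182, 110.38310182,
       114.38310182, 118.38310182, 122.38310182]))
```

```bash
python3 -m crank '[0.5,-0.15,0,3.66,0,0,0, 0.5,-0.15,0,3.66,0,0,0, 0.5,-0.15,0,3.66,0,0,0, 0.5,-0.15,0,3.66,0,0,0, 0.5,-0.15,0,3.66,0,0,0, 0.5,-0.15,0,3.66,0,0,0, 0.5,-0.15,0,3.66,0,0,0, 0.5,-0.15,0,3.66,0,0,0, 0.5,-0.15,0,3.66,0,0,0, 0.5,-0.15,0,3.66,0,0,0]'
python3 -m crank '[0.5,0,0,0,0,0,0, 0.5,0,0,0,0,0,0, 0.5,0,1,0,0,0,0, 0.5,0,1,0,0,0,0, 0.5,0,1,0,0,0,0, 0.5,0,0.4,0,0,0,0, 0.5,0,0.3,0,0,0,0, 0.5,0,0,0,0,0,0, 0.5,0,0,0,0,0,0, 0.5,0,0,0,0,0,0]'
```

```text
clock: 19.1
tcp_pos: [543.8, -4.1, 46.2]
tool_rot: [-1.571, 0.001, -0.002]
contact_force: [0.2, 0.1, -1.0]
finger_gap: 0.566
clock: 20.1
tcp_pos: [544.6, -5.5, 10.4]
tool_rot: [-1.571, -0.001, -0.002]
contact_force: [0.1, 0.3, -0.3]
finger_gap: 0.569
```

```bash
python3 -m crank '[0.5,-0.1,0.1,0,0,0,0, 0.5,0,0.1,0,0,0,0, 0.5,0,0.1,0,0,0,0, 0.5,0,0.1,0,0,0,0, 0.5,0,0,0,0,0,0, 0.5,0,0,0,0,0,0, 0.5,0,0,0,0,0,0, 0.5,0,0,0,0,0,0, 0.5,0,0,0,0,0,0, 0.5,0,0,0,0,0,0]'
python3 -m crank '[0.58,0,0,0,0,0,0, 0.59,0,0,0,0,0,0, 0.61,0,0,0,0,0,0, 0.64,0,0,0,0,0,0, 0.7,0,0,0,0,0,0, 0.75,0,0,0,0,0,0, 0.75,0,0,0,0,0,0, 0.75,0,-1,0,0,0,0, 0.75,0,-2,0,0,0,0, 0.75,0,-4,0,0,0,0]'
python3 -m crank '[0.75,-0.73,0,-3.7,0,0,0, 0.75,-0.73,0,-3.7,0,0,0, 0.75,-0.73,0,-3.7,0,0,0, 0.75,-0.73,0,-3.7,0,0,0, 0.75,-0.73,0,-3.7,0,0,0, 0.75,-0.73,0,-3.7,0,0,0, 0.75,-0.73,0,-3.7,0,0,0, 0.75,-0.73,0,-3.7,0,0,0, 0.75,-0.73,0,-3.7,0,0,0, 0.75,-0.73,0,-3.7,0,0,0]'
python3 - <<'E'
from h import *
T=shot("top"); S=shot("scene"); print(observe()["tcp_pos"])
for n,c in(("T",T),("S",S)):
    print(n,"top sweet",*circ(c,546,-5,57,25,8),"collar",*circ(c,546.5,-5.5,25,60,6))
    for k in("w1","p1","p2","g"): print(k,*circ(c,*ITEMS[k]))
E
```

```text
clock: 21.1
tcp_pos: [543.4, -5.5, 6.2]
tool_rot: [-1.571, -0.0, -0.002]
contact_force: [-0.0, 2.3, 3.3]
finger_gap: 0.568
clock: 22.1
tcp_pos: [542.2, -5.4, 75.6]
tool_rot: [-1.57, 0.004, -0.002]
contact_force: [-0.2, 0.6, 0.3]
finger_gap: 0.751
clock: 23.1
tcp_pos: [469.2, -376.9, 77.0]
tool_rot: [-1.571, -0.0, -0.002]
contact_force: [0.7, 0.3, -0.4]
finger_gap: 0.752
[ 468.84923811 -379.46646622   76.83624273]
T top sweet [545.5  -6. ] 11.3 collar [546.   -6.5] 10.5
w1 [ 564. -201.] 9.9
p1 [ 476.  -195.5] 7.6
p2 [ 475.  -288.5] 7.3
g [ 471. -375.] 4.8
S top sweet [545.5  -5. ] 10.6 collar [544.   -3.5] 11.0
w1 [ 563.  -199.5] 10.2
p1 [ 474.5 -194. ] 8.1
p2 [ 474.  -286.5] 8.5
g [ 471. -372.] 8.1
```

```bash
python3 -m crank '[0.75,0,2,0.1,0,0,0, 0.75,0,2,0,0,0,0, 0.75,0,2,0,0,0,0, 0.75,0,2,0,0,0,0, 0.75,0,1,0,0,0,0, 0.75,0,0.5,0,0,0,0, 0.75,0,0.3,0,0,0,0, 0.75,0,0,0,0,0,0, 0.75,0,0,0,0,0,0, 0.75,0,0,0,0,0,0]'
```

```text
clock: 24.2
tcp_pos: [469.9, -374.6, -21.3]
tool_rot: [-1.572, -0.001, -0.002]
contact_force: [0.0, -0.4, -0.3]
finger_gap: 0.748
```

```bash
python3 -m crank '[0.75,0,0.5,0,0,0,0, 0.75,0,0.5,0,0,0,0, 0.75,0,0,0,0,0,0, 0.5,0,0,0,0,0,0, 0.5,0,0,0,0,0,0, 0.5,0,0,0,0,0,0, 0.5,0,0,0,0,0,0, 0.5,0,0,0,0,0,0, 0.5,0,0,0,0,0,0, 0.5,0,0,0,0,0,0]'
```

```text
clock: 25.2
tcp_pos: [469.7, -374.4, -31.8]
tool_rot: [-1.571, -0.0, -0.002]
contact_force: [0.1, -0.4, 2.3]
finger_gap: 0.571
```

```bash
python3 -m crank '[0.5,0,-0.2,0,0,0,0, 0.5,0,-0.4,0,0,0,0, 0.5,0,-0.6,0,0,0,0, 0.5,0,-0.8,0,0,0,0, 0.5,0,-1,0,0,0,0, 0.5,0,-2,0,0,0,0, 0.5,0,-2,0,0,0,0, 0.5,0,-2,0,0,0,0, 0.5,0,0,0,0,0,0, 0.5,0,0,0,0,0,0]'
python3 -m crank '[0.5,0.74,0,3.69,0,0,0, 0.5,0.74,0,3.69,0,0,0, 0.5,0.74,0,3.69,0,0,0, 0.5,0.74,0,3.69,0,0,0, 0.5,0.74,0,3.69,0,0,0, 0.5,0.74,0,3.69,0,0,0, 0.5,0.74,0,3.69,0,0,0, 0.5,0.74,0,3.69,0,0,0, 0.5,0.74,0,3.69,0,0,0, 0.5,0.74,0,3.69,0,0,0]'
python3 -m crank '[0.5,0,0,0,0,0,0, 0.5,0,0,0,0,0,0, 0.5,0,1,0,0,0,0, 0.5,0,1,0,0,0,0, 0.5,0,0.8,0,0,0,0, 0.5,0,0.4,0,0,0,0, 0.5,0,0.2,0,0,0,0, 0.5,0,0,0,0,0,0, 0.5,0,0,0,0,0,0, 0.5,0,0,0,0,0,0]'
```

```text
clock: 26.2
tcp_pos: [469.7, -374.4, 58.7]
tool_rot: [-1.572, -0.001, -0.002]
contact_force: [-0.8, -0.2, -1.1]
finger_gap: 0.568
clock: 27.2
tcp_pos: [544.1, -3.9, 57.3]
tool_rot: [-1.571, 0.001, -0.002]
contact_force: [-0.0, 0.0, -0.2]
finger_gap: 0.569
clock: 28.2
tcp_pos: [544.6, -5.5, 24.4]
tool_rot: [-1.571, -0.001, -0.002]
contact_force: [0.7, -0.4, -0.8]
finger_gap: 0.565
```

```bash
python3 -m crank '[0.5,-0.1,0.1,0,0,0,0, 0.5,0,0.1,0,0,0,0, 0.5,0,0.1,0,0,0,0, 0.5,0,0.1,0,0,0,0, 0.5,0,0.1,0,0,0,0, 0.5,0,0,0,0,0,0, 0.5,0,0,0,0,0,0, 0.5,0,0,0,0,0,0, 0.5,0,0,0,0,0,0, 0.5,0,0,0,0,0,0]'
python3 -m crank '[0.58,0,0,0,0,0,0, 0.59,0,0,0,0,0,0, 0.61,0,0,0,0,0,0, 0.64,0,0,0,0,0,0, 0.7,0,0,0,0,0,0, 0.75,0,0,0,0,0,0, 0.75,0,0,0,0,0,0, 0.75,0,-1,0,0,0,0, 0.75,0,-2,0,0,0,0, 0.75,0,-3,0,0,0,0]'
python3 -m crank '[0.75,-0.71,0,-2.83,0,0,0, 0.75,-0.71,0,-2.83,0,0,0, 0.75,-0.71,0,-2.83,0,0,0, 0.75,-0.71,0,-2.83,0,0,0, 0.75,-0.71,0,-2.83,0,0,0, 0.75,-0.71,0,-2.83,0,0,0, 0.75,-0.71,0,-2.83,0,0,0, 0.75,-0.71,0,-2.83,0,0,0, 0.75,-0.71,0,-2.83,0,0,0, 0.75,-0.71,0,-2.83,0,0,0]'
python3 - <<'E'
from h import *
T=shot("top"); S=shot("scene"); print(observe()["tcp_pos"])
for n,c in(("T",T),("S",S)):
    print(n,"top sweet",*circ(c,546,-5,69,25,8),"2nd",*circ(c,546,-5,57,25,8))
    for k in("w1","p1","p2"): print(k,*circ(c,*ITEMS[k]))
E
```

```text
clock: 29.2
tcp_pos: [543.4, -5.5, 19.2]
tool_rot: [-1.571, -0.0, -0.002]
contact_force: [-0.9, 0.9, 2.9]
finger_gap: 0.565
clock: 30.2
tcp_pos: [542.7, -5.4, 79.4]
tool_rot: [-1.571, 0.002, -0.002]
contact_force: [0.2, -0.3, 0.7]
finger_gap: 0.75
clock: 31.2
tcp_pos: [471.5, -289.6, 79.9]
tool_rot: [-1.571, -0.0, -0.002]
contact_force: [0.2, -0.2, 0.1]
finger_gap: 0.749
[ 471.37056789 -291.21688861   79.80748156]
T top sweet [546.   -5.5] 10.2 2nd [546.5  -5. ] 10.3
w1 [ 564. -201.] 9.6
p1 [ 476.  -195.5] 7.5
p2 [ 468. -296.] 4.0
S top sweet [544.5  -3. ] 8.2 2nd [542.5  -1.5] 6.2
w1 [ 563. -199.] 9.8
p1 [ 474.5 -194. ] 8.1
p2 [ 474.  -286.5] 8.6
```

```bash
python3 -m crank '[0.75,0,2,0,0,0,0, 0.75,0,2,0,0,0,0, 0.75,0,2,0,0,0,0, 0.75,0,2,0,0,0,0, 0.75,0,1.1,0,0,0,0, 0.75,0,0.7,0,0,0,0, 0.75,0,0.3,0,0,0,0, 0.75,0,0,0,0,0,0, 0.75,0,0,0,0,0,0, 0.75,0,0,0,0,0,0]'
python3 -m crank '[0.75,0,0.5,0,0,0,0, 0.75,0,0.5,0,0,0,0, 0.75,0,0,0,0,0,0, 0.5,0,0,0,0,0,0, 0.5,0,0,0,0,0,0, 0.5,0,0,0,0,0,0, 0.5,0,0,0,0,0,0, 0.5,0,0,0,0,0,0, 0.5,0,0,0,0,0,0, 0.5,0,0,0,0,0,0]'
```

```text
clock: 32.3
tcp_pos: [472.1, -288.6, -21.3]
tool_rot: [-1.571, -0.001, -0.002]
contact_force: [-0.2, 0.2, -0.3]
finger_gap: 0.75
clock: 33.3
tcp_pos: [471.8, -288.4, -31.8]
tool_rot: [-1.571, 0.0, -0.002]
contact_force: [-0.9, 0.2, 4.3]
finger_gap: 0.571
```

```bash
python3 -m crank '[0.5,0,-0.2,0,0,0,0, 0.5,0,-0.4,0,0,0,0, 0.5,0,-0.6,0,0,0,0, 0.5,0,-0.8,0,0,0,0, 0.5,0,-1,0,0,0,0, 0.5,0,-2,0,0,0,0, 0.5,0,-2,0,0,0,0, 0.5,0,-2,0,0,0,0, 0.5,0,-1,0,0,0,0, 0.5,0,0,0,0,0,0]'
python3 -m crank '[0.5,0.71,0,2.83,0,0,0, 0.5,0.71,0,2.83,0,0,0, 0.5,0.71,0,2.83,0,0,0, 0.5,0.71,0,2.83,0,0,0, 0.5,0.71,0,2.83,0,0,0, 0.5,0.71,0,2.83,0,0,0, 0.5,0.71,0,2.83,0,0,0, 0.5,0.71,0,2.83,0,0,0, 0.5,0.71,0,2.83,0,0,0, 0.5,0.71,0,2.83,0,0,0]'
python3 -m crank '[0.5,0,0,0,0,0,0, 0.5,0,0,0,0,0,0, 0.5,0,1,0,0,0,0, 0.5,0,1,0,0,0,0, 0.5,0,0.8,0,0,0,0, 0.5,0,0.3,0,0,0,0, 0.5,0,0.1,0,0,0,0, 0.5,0,0,0,0,0,0, 0.5,0,0,0,0,0,0, 0.5,0,0,0,0,0,0]'
```

```text
clock: 34.3
tcp_pos: [472.4, -288.8, 69.7]
tool_rot: [-1.573, -0.002, -0.002]
contact_force: [0.7, 0.3, -0.7]
finger_gap: 0.566
clock: 35.3
tcp_pos: [543.2, -4.3, 67.2]
tool_rot: [-1.571, 0.001, -0.002]
contact_force: [0.3, -1.5, -0.6]
finger_gap: 0.564
clock: 36.3
tcp_pos: [543.6, -5.5, 36.4]
tool_rot: [-1.571, -0.001, -0.002]
contact_force: [0.3, 0.0, -0.7]
finger_gap: 0.564
```

```bash
python3 -m crank '[0.5,0,0.1,0,0,0,0, 0.5,0,0.1,0,0,0,0, 0.5,0,0.1,0,0,0,0, 0.5,0,0.1,0,0,0,0, 0.5,0,0.1,0,0,0,0, 0.5,0,0,0,0,0,0, 0.5,0,0,0,0,0,0, 0.5,0,0,0,0,0,0, 0.5,0,0,0,0,0,0, 0.5,0,0,0,0,0,0]'
python3 -m crank '[0.58,0,0,0,0,0,0, 0.59,0,0,0,0,0,0, 0.61,0,0,0,0,0,0, 0.64,0,0,0,0,0,0, 0.7,0,0,0,0,0,0, 0.75,0,0,0,0,0,0, 0.75,0,0,0,0,0,0, 0.75,0,-1,0,0,0,0, 0.75,0,-2,0,0,0,0, 0.75,0,-2,0,0,0,0]'
python3 -m crank '[0.75,-0.7,0,-1.9,0,0,0, 0.75,-0.7,0,-1.9,0,0,0, 0.75,-0.7,0,-1.9,0,0,0, 0.75,-0.7,0,-1.9,0,0,0, 0.75,-0.7,0,-1.9,0,0,0, 0.75,-0.7,0,-1.9,0,0,0, 0.75,-0.7,0,-1.9,0,0,0, 0.75,-0.7,0,-1.9,0,0,0, 0.75,-0.7,0,-1.9,0,0,0, 0.75,-0.7,0,-1.9,0,0,0]'
python3 - <<'E'
from h import *
T=shot("top"); S=shot("scene"); print(observe()["tcp_pos"])
for n,c in(("T",T),("S",S)):
    print(n,"top sweet",*circ(c,546,-5,81,25,8))
    for k in("w1","p1"): print(k,*circ(c,*ITEMS[k]))
E
```

```text
clock: 37.3
tcp_pos: [543.4, -5.5, 31.2]
tool_rot: [-1.571, -0.0, -0.002]
contact_force: [-1.8, 0.3, 4.7]
finger_gap: 0.567
clock: 38.3
tcp_pos: [543.3, -5.5, 82.1]
tool_rot: [-1.571, 0.0, -0.002]
contact_force: [0.3, 0.3, 0.1]
finger_gap: 0.751
clock: 39.3
tcp_pos: [472.8, -196.2, 81.9]
tool_rot: [-1.571, -0.001, -0.002]
contact_force: [-0.5, 0.4, -0.1]
finger_gap: 0.751
[ 472.69252153 -197.03846687   81.79197036]
T top sweet [546.  -6.] 10.3
w1 [ 563.5 -201.5] 6.7
p1 [ 483. -183.] 4.3
S top sweet [545.   -4.5] 6.9
w1 [ 563.  -199.5] 10.2
p1 [ 474.5 -194. ] 8.1
```

```bash
python3 -m crank '[0.75,0,2,0,0,0,0, 0.75,0,2,0,0,0,0, 0.75,0,2,0,0,0,0, 0.75,0,2,0,0,0,0, 0.75,0,1.3,0,0,0,0, 0.75,0,0.7,0,0,0,0, 0.75,0,0.3,0,0,0,0, 0.75,0,0,0,0,0,0, 0.75,0,0,0,0,0,0, 0.75,0,0,0,0,0,0]'
python3 -m crank '[0.75,0,0.5,0,0,0,0, 0.75,0,0.5,0,0,0,0, 0.75,0,0,0,0,0,0, 0.5,0,0,0,0,0,0, 0.5,0,0,0,0,0,0, 0.5,0,0,0,0,0,0, 0.5,0,0,0,0,0,0, 0.5,0,0,0,0,0,0, 0.5,0,0,0,0,0,0, 0.5,0,0,0,0,0,0]'
```

```text
clock: 40.4
tcp_pos: [473.3, -195.5, -21.3]
tool_rot: [-1.571, -0.001, -0.002]
contact_force: [-0.2, 1.1, -0.2]
finger_gap: 0.749
clock: 41.4
tcp_pos: [473.0, -195.4, -31.8]
tool_rot: [-1.571, 0.0, -0.002]
contact_force: [-1.4, 0.0, 5.2]
finger_gap: 0.569
```

```bash
python3 -m crank '[0.5,0,-0.2,0,0,0,0, 0.5,0,-0.4,0,0,0,0, 0.5,0,-0.6,0,0,0,0, 0.5,0,-0.8,0,0,0,0, 0.5,0,-1,0,0,0,0, 0.5,0,-2,0,0,0,0, 0.5,0,-2,0,0,0,0, 0.5,0,-2,0,0,0,0, 0.5,0,-2,0,0,0,0, 0.5,0,-0.5,0,0,0,0]'
python3 -m crank '[0.5,0.7,0,1.9,0,0,0, 0.5,0.7,0,1.9,0,0,0, 0.5,0.7,0,1.9,0,0,0, 0.5,0.7,0,1.9,0,0,0, 0.5,0.7,0,1.9,0,0,0, 0.5,0.7,0,1.9,0,0,0, 0.5,0.7,0,1.9,0,0,0, 0.5,0.7,0,1.9,0,0,0, 0.5,0.7,0,1.9,0,0,0, 0.5,0.7,0,1.9,0,0,0]'
python3 -m crank '[0.5,0,0,0,0,0,0, 0.5,0,0,0,0,0,0, 0.5,0,1,0,0,0,0, 0.5,0,1,0,0,0,0, 0.5,0,0.9,0,0,0,0, 0.5,0,0.4,0,0,0,0, 0.5,0,0.2,0,0,0,0, 0.5,0,0,0,0,0,0, 0.5,0,0,0,0,0,0, 0.5,0,0,0,0,0,0]'
```

```text
clock: 42.4
tcp_pos: [473.8, -195.8, 85.5]
tool_rot: [-1.573, -0.003, -0.002]
contact_force: [0.5, -0.2, -0.7]
finger_gap: 0.568
clock: 43.4
tcp_pos: [543.4, -4.7, 82.8]
tool_rot: [-1.571, 0.0, -0.002]
contact_force: [0.7, -0.9, -0.4]
finger_gap: 0.567
clock: 44.4
tcp_pos: [543.6, -5.5, 48.4]
tool_rot: [-1.571, -0.001, -0.002]
contact_force: [0.5, 0.1, -0.6]
finger_gap: 0.566
```

Last sweet afterwards: w1 at robot (561.6,-201), so I move dx +18, dy -195.5.

```bash
python3 -m crank '[0.5,0,0.1,0,0,0,0, 0.5,0,0.1,0,0,0,0, 0.5,0,0.1,0,0,0,0, 0.5,0,0.1,0,0,0,0, 0.5,0,0.1,0,0,0,0, 0.5,0,0,0,0,0,0, 0.5,0,0,0,0,0,0, 0.5,0,0,0,0,0,0, 0.5,0,0,0,0,0,0, 0.5,0,0,0,0,0,0]'
python3 -m crank '[0.58,0,0,0,0,0,0, 0.59,0,0,0,0,0,0, 0.61,0,0,0,0,0,0, 0.64,0,0,0,0,0,0, 0.7,0,0,0,0,0,0, 0.75,0,0,0,0,0,0, 0.75,0,0,0,0,0,0, 0.75,0,-1,0,0,0,0, 0.75,0,-2,0,0,0,0, 0.75,0,-1,0,0,0,0]'
python3 -m crank '[0.75,0.18,0,-1.96,0,0,0, 0.75,0.18,0,-1.96,0,0,0, 0.75,0.18,0,-1.96,0,0,0, 0.75,0.18,0,-1.96,0,0,0, 0.75,0.18,0,-1.96,0,0,0, 0.75,0.18,0,-1.96,0,0,0, 0.75,0.18,0,-1.96,0,0,0, 0.75,0.18,0,-1.96,0,0,0, 0.75,0.18,0,-1.96,0,0,0, 0.75,0.18,0,-1.96,0,0,0]'
python3 - <<'E'
from h import *
T=shot("top"); S=shot("scene"); print(observe()["tcp_pos"])
for n,c in(("T",T),("S",S)):
    print(n,"top sweet",*circ(c,546,-5,93,25,8),circ(c,*ITEMS["w1"]))
E
```

```text
clock: 45.4
tcp_pos: [543.4, -5.5, 43.2]
tool_rot: [-1.571, -0.0, -0.002]
contact_force: [-1.3, -0.4, 5.6]
finger_gap: 0.564
clock: 46.4
tcp_pos: [544.0, -5.6, 84.8]
tool_rot: [-1.571, -0.002, -0.002]
contact_force: [0.2, -0.3, -0.4]
finger_gap: 0.752
clock: 47.4
tcp_pos: [561.2, -202.7, 83.4]
tool_rot: [-1.571, -0.0, -0.002]
contact_force: [1.0, -0.5, 0.3]
finger_gap: 0.748
[ 561.31374928 -203.96712731   83.20474573]
T top sweet [546.  -6.] 10.9 (array([ 574., -188.]), 3.7)
S top sweet [545.  -4.] 6.6 (array([ 563. , -199.5]), 10.3)
```

```bash
python3 -m crank '[0.75,0,2,0,0,0,0, 0.75,0,2,0,0,0,0, 0.75,0,2,0,0,0,0, 0.75,0,2,0,0,0,0, 0.75,0,1.5,0,0,0,0, 0.75,0,0.7,0,0,0,0, 0.75,0,0.3,0,0,0,0, 0.75,0,0,0,0,0,0, 0.75,0,0,0,0,0,0, 0.75,0,0,0,0,0,0]'
python3 -m crank '[0.75,0,0.5,0,0,0,0, 0.75,0,0.5,0,0,0,0, 0.75,0,0,0,0,0,0, 0.5,0,0,0,0,0,0, 0.5,0,0,0,0,0,0, 0.5,0,0,0,0,0,0, 0.5,0,0,0,0,0,0, 0.5,0,0,0,0,0,0, 0.5,0,0,0,0,0,0, 0.5,0,0,0,0,0,0]'
python3 -m crank '[0.5,0,-0.2,0,0,0,0, 0.5,0,-0.4,0,0,0,0, 0.5,0,-0.6,0,0,0,0, 0.5,0,-0.8,0,0,0,0, 0.5,0,-1.7,0,0,0,0, 0.5,0,-2,0,0,0,0, 0.5,0,-2,0,0,0,0, 0.5,0,-2,0,0,0,0, 0.5,0,-2,0,0,0,0, 0.5,0,-1,0,0,0,0]'
```

```text
clock: 48.5
tcp_pos: [561.4, -201.7, -21.2]
tool_rot: [-1.571, -0.001, -0.002]
contact_force: [-0.3, -0.5, 1.4]
finger_gap: 0.752
clock: 49.5
tcp_pos: [561.0, -201.6, -31.8]
tool_rot: [-1.571, -0.0, -0.002]
contact_force: [-1.6, 0.3, 2.6]
finger_gap: 0.572
clock: 50.5
tcp_pos: [561.5, -201.8, 97.4]
tool_rot: [-1.572, -0.002, -0.002]
contact_force: [0.3, -0.0, 0.0]
finger_gap: 0.57
```

```bash
python3 -m crank '[0.5,-0.18,0,1.96,0,0,0, 0.5,-0.18,0,1.96,0,0,0, 0.5,-0.18,0,1.96,0,0,0, 0.5,-0.18,0,1.96,0,0,0, 0.5,-0.18,0,1.96,0,0,0, 0.5,-0.18,0,1.96,0,0,0, 0.5,-0.18,0,1.96,0,0,0, 0.5,-0.18,0,1.96,0,0,0, 0.5,-0.18,0,1.96,0,0,0, 0.5,-0.18,0,1.96,0,0,0]'
python3 -m crank '[0.5,0,0,0,0,0,0, 0.5,0,0,0,0,0,0, 0.5,0,1,0,0,0,0, 0.5,0,1,0,0,0,0, 0.5,0,0.9,0,0,0,0, 0.5,0,0.4,0,0,0,0, 0.5,0,0.2,0,0,0,0, 0.5,0,0,0,0,0,0, 0.5,0,0,0,0,0,0, 0.5,0,0,0,0,0,0]'
```

```text
clock: 51.5
tcp_pos: [542.2, -3.3, 94.2]
tool_rot: [-1.571, 0.002, -0.001]
contact_force: [-0.1, -0.2, -0.5]
finger_gap: 0.567
clock: 52.5
tcp_pos: [543.6, -5.5, 60.4]
tool_rot: [-1.571, -0.001, -0.002]
contact_force: [-0.1, 0.3, 0.0]
finger_gap: 0.568
```

```bash
python3 -m crank '[0.5,0,0.1,0,0,0,0, 0.5,0,0.1,0,0,0,0, 0.5,0,0.1,0,0,0,0, 0.5,0,0.1,0,0,0,0, 0.5,0,0.1,0,0,0,0, 0.5,0,0,0,0,0,0, 0.5,0,0,0,0,0,0, 0.5,0,0,0,0,0,0, 0.5,0,0,0,0,0,0, 0.5,0,0,0,0,0,0]'
python3 -m crank '[0.58,0,0,0,0,0,0, 0.59,0,0,0,0,0,0, 0.61,0,0,0,0,0,0, 0.64,0,0,0,0,0,0, 0.7,0,0,0,0,0,0, 0.75,0,0,0,0,0,0, 0.75,0,0,0,0,0,0, 0.75,0,-2,0,0,0,0, 0.75,0,-4,0,0,0,0, 0.75,0,-5,0,0,0,0]'
python3 -m crank '[0.5,0,0,0,0,-0.1425,0, 0.5,0,0,0,0,-0.1425,0, 0.5,0,0,0,0,-0.1425,0, 0.5,0,0,0,0,-0.1425,0, 0.5,0,0,0,0,-0.1425,0, 0.5,0,0,0,0,-0.1425,0, 0.5,0,0,0,0,-0.1425,0, 0.5,0,0,0,0,-0.1425,0, 0.5,0,0,0,0,-0.1425,0, 0.5,0,0,0,0,-0.1425,0]'
python3 -m crank '[0.5,0,0,0,0,-0.1425,0, 0.5,0,0,0,0,-0.1425,0, 0.5,0,0,0,0,-0.1425,0, 0.5,0,0,0,0,-0.1425,0, 0.5,0,0,0,0,-0.1425,0, 0.5,0,0,0,0,-0.1425,0, 0.5,0,0,0,0,0,0, 0.5,0,0,0,0,0,0, 0.5,0,0,0,0,0,0, 0.5,0,0,0,0,0,0]'
python3 - <<'E'
from h import *
o=observe(); t=o["tcp_pos"]; y=o["tool_rot"][2]; print(t,y,o["qpos"])
S=shot("scene"); T=shot("top")
print("S stack",[circ(S,545,-4,z,25,8) for z in(105,93)])
W=cloud(T).reshape(-1,3)
m=(np.hypot(W[:,0]-527,W[:,1]-229)<45)&(W[:,2]>145)&(W[:,2]<170); print(m.sum(),cv2.minAreaRect(W[m][:,:2].astype(np.float32)),"cover",circ(T,527,230,126,44,8))
W=cloud(S).reshape(-1,3); m=(np.hypot(W[:,0]-527,W[:,1]-229)<45)&(W[:,2]>152)&(W[:,2]<170); print(m.sum(),cv2.minAreaRect(W[m][:,:2].astype(np.float32)),W[m].mean(0),"cover",circ(S,528,230,126,44,8))
E
```

```text
clock: 53.5
tcp_pos: [543.4, -5.5, 55.2]
tool_rot: [-1.571, -0.0, -0.002]
contact_force: [-1.0, 0.2, 4.8]
finger_gap: 0.569
clock: 54.5
tcp_pos: [542.5, -5.4, 165.1]
tool_rot: [-1.57, 0.003, -0.002]
contact_force: [0.1, -0.0, -0.5]
finger_gap: 0.751
clock: 55.5
tcp_pos: [543.3, -5.5, 165.0]
tool_rot: [-1.571, 0.0, 1.429]
contact_force: [-0.5, -0.3, 0.5]
finger_gap: 0.499
clock: 56.5
tcp_pos: [543.4, -5.5, 165.1]
tool_rot: [-1.571, 0.0, 2.276]
contact_force: [0.4, -0.7, 0.4]
finger_gap: 0.503
[543.40324264  -5.5115454  165.0686293 ] 2.276062177526917 [-1.31645483e-01  4.07723698e-01  1.79295667e+00 -1.42232368e-04
  9.40887822e-01 -2.40762387e+00]
S stack [(array([544.5,  -3. ]), 6.6), (array([552., -12.]), 5.4)]
147 ((527.3199462890625, 230.35638427734375), (60.07936096191406, 14.692534446716309), 41.398338317871094) cover (array([528., 230.]), 8.2)
84 ((529.3759155273438, 231.56825256347656), (56.028175354003906, 18.894746780395508), 40.816158294677734) [529.74780843 230.9029821  155.63444509] cover (array([530.5, 228. ]), 7.0)
```

```bash
python3 -m crank '[0.5,1.9,0,-1.39,0,0,0, 0.5,1.9,0,-1.39,0,0,0, 0.5,1.9,0,-1.39,0,0,0, 0.5,1.9,0,-1.39,0,0,0, 0.5,1.9,0,-1.39,0,0,0, 0.5,1.9,0,-1.39,0,0,0, 0.5,1.9,0,-1.39,0,0,0, 0.5,1.9,0,-1.39,0,0,0, 0.5,1.9,0,-1.39,0,0,0, 0.5,1.9,0,-1.39,0,0,0]'
python3 -m crank '[0.5,0,0,0,0,-0.01,0, 0.5,0,1,0,0,0,0, 0.5,0,1,0,0,0,0, 0.5,0,1,0,0,0,0, 0.5,0,1,0,0,0,0, 0.5,0,0.6,0,0,0,0, 0.5,0,0,0,0,0,0, 0.5,0,0,0,0,0,0, 0.5,0,0,0,0,0,0, 0.5,0,0,0,0,0,0]'
python3 - <<'E'
from h import *
T=shot("top"); S=shot("scene")
for n,c in(("T",T),("S",S)): print(n,*[circ(c,544.7,-5,z,25,8) for z in(105,93,81)])
c=S; u,v=proj(c,(526,230,150))[0]; M=cv2.getRotationMatrix2D((0,0),0,5); M[:,2]=[250-5*u,300-5*v]
I=cv2.warpAffine(c["img"][...,::-1],M,(500,500),flags=cv2.INTER_CUBIC)
u,v=proj(c,(545,-5,70))[0]; M[:,2]=[150-5*u,250-5*v]
J=cv2.warpAffine(c["img"][...,::-1],M,(300,500),flags=cv2.INTER_CUBIC)
cv2.imwrite("pics/e.png",cv2.convertScaleAbs(np.hstack([I,J]),alpha=1.3,beta=5))
E
```

```text
clock: 57.6
tcp_pos: [525.5, 230.2, 165.1]
tool_rot: [-1.571, 0.0, 2.277]
contact_force: [-0.1, -0.5, -1.5]
finger_gap: 0.502
clock: 58.6
tcp_pos: [525.8, 229.3, 119.5]
tool_rot: [-1.571, 0.0, 2.288]
contact_force: [-0.4, -0.6, -0.4]
finger_gap: 0.502
T (array([545.7,  -5.5]), 11.0) (array([546.7,  -5.5]), 11.0) (array([547.2,  -5. ]), 11.0)
S (array([544.7,  -3. ]), 8.9) (array([536.7,   5. ]), 6.0) (array([554.7, -13. ]), 5.3)
```

View pics/e.png

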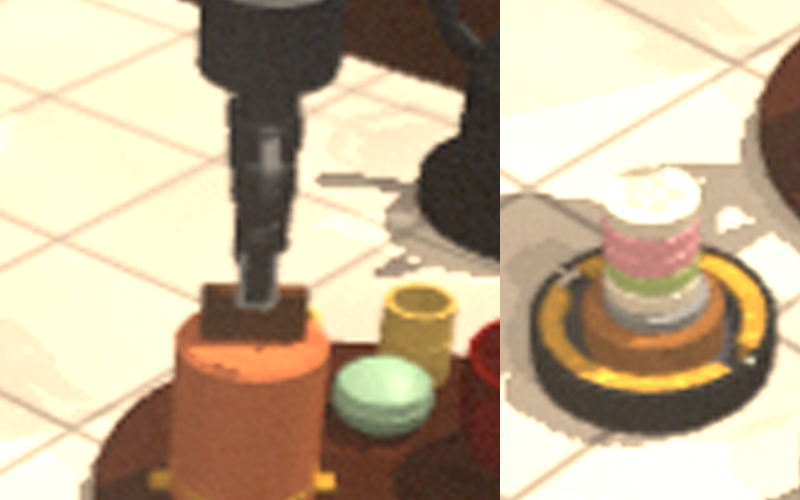

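The stack (disc, white, green, pink, pink, white) stands straight, within 2 mm of centre in both cameras. The near finger at (258,308) is centred along the handle, which spans columns 205 to 308. I lower and close.

```bash
python3 -m crank '[0.5,0,0.4,0,0,0,0, 0.5,0,0.4,0,0,0,0, 0.5,0,0.4,0,0,0,0, 0.5,0,0.4,0,0,0,0, 0.5,0,0.3,0,0,0,0, 0.5,0,0.2,0,0,0,0, 0.5,0,0.1,0,0,0,0, 0.5,0,0,0,0,0,0, 0.5,0,0,0,0,0,0, 0.5,0,0,0,0,0,0]'
python3 -m crank '[0.3,0,0,0,0,0,0, 0.2,0,0,0,0,0,0, 0.1,0,0,0,0,0,0, 0,0,0,0,0,0,0, 0,0,0,0,0,0,0, 0,0,0,0,0,0,0, 0,0,0,0,0,0,0, 0,0,0,0,0,0,0, 0,0,0,0,0,0,0, 0,0,0,0,0,0,0]' 60
```

```text
clock: 59.7
tcp_pos: [525.7, 229.3, 97.2]
tool_rot: [-1.571, 0.0, 2.288]
contact_force: [0.4, -0.2, -0.0]
finger_gap: 0.503
clock: 60.7
tcp_pos: [525.6, 229.3, 97.1]
tool_rot: [-1.571, 0.0, 2.288]
contact_force: [-1.3, 0.7, 1.1]
finger_gap: 0.149
```

```bash
python3 -m crank '[0,0,-0.2,0,0,0,0, 0,0,-0.5,0,0,0,0, 0,0,-1,0,0,0,0, 0,0,-1.5,0,0,0,0, 0,0,-2,0,0,0,0, 0,0,-2,0,0,0,0, 0,0,-2,0,0,0,0, 0,0,-1.3,0,0,0,0, 0,0,0,0,0,0,0, 0,0,0,0,0,0,0]' 100
python3 - <<'E'
from h import *
o=observe(); t=o["tcp_pos"]; print(t,o["tool_rot"],o["contact_force"],o["finger_gap"])
S=shot("scene"); T=shot("top")
c=S; u,v=proj(c,(526,230,170))[0]; M=cv2.getRotationMatrix2D((0,0),0,4); M[:,2]=[300-4*u,300-4*v]
cv2.imwrite("pics/f.png",cv2.convertScaleAbs(cv2.warpAffine(c["img"][...,::-1],M,(600,600),flags=cv2.INTER_CUBIC),alpha=1.3,beta=5))
print("bottom/top circles S",circ(S,527,230,126+t[2]-97.1,44,8),"T",circ(T,527,230,126+t[2]-97.1,44,8))
E
```

```text
clock: 61.7
tcp_pos: [525.4, 229.1, 201.7]
tool_rot: [-1.57, -0.0, 2.288]
contact_force: [-0.1, 0.5, -3.7]
finger_gap: 0.136
[525.3736739  229.13684025 201.72127552] [-1.57044439e+00 -3.38797737e-05  2.28800006e+00] [-0.0981119   0.50760128 -3.65584376] 0.1362903285511371
bottom/top circles S (array([531.5, 226. ]), 6.7) T (array([529., 229.]), 3.2)
```

View pics/f.png

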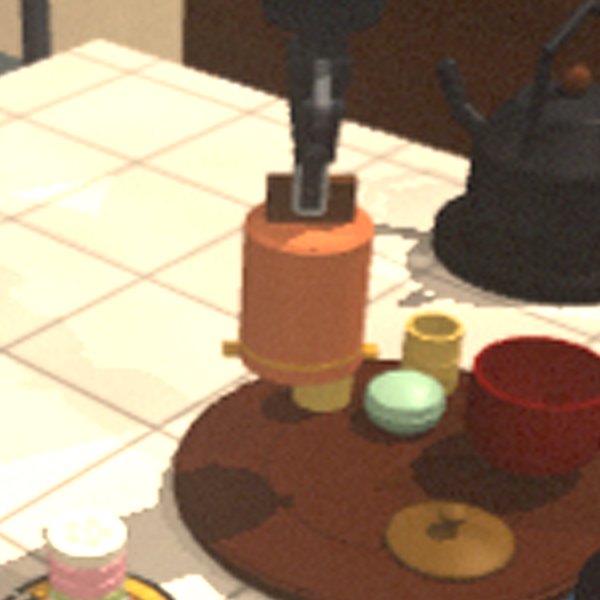

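The cover hangs upright in the grip, lugs at (230,348) and (370,350), well clear of the lid rest and incense box. Next carry it over the keeper and turn to about 0.22 rad before the gates.

```bash
python3 -m crank '[0,-1.89,0,1.41,0,0,0, 0,-1.89,0,1.41,0,0,0, 0,-1.89,0,1.41,0,0,0, 0,-1.89,0,1.41,0,0,0, 0,-1.89,0,1.41,0,0,0, 0,-1.89,0,1.41,0,0,0, 0,-1.89,0,1.41,0,0,0, 0,-1.89,0,1.41,0,0,0, 0,-1.89,0,1.41,0,0,0, 0,-1.89,0,1.41,0,0,0]'
python3 -m crank '[0,0,0,0,0,0,0, 0,0,0,0,0,0.1,0, 0,0,0,0,0,0.1,0, 0,0,0,0,0,0.1,0, 0,0,0,0,0,0.09,0, 0,0,0,0,0,0,0, 0,0,0,0,0,0,0, 0,0,0,0,0,0,0, 0,0,0,0,0,0,0, 0,0,0,0,0,0,0]'
python3 - <<'E'
from h import *
from scipy.optimize import least_squares
o=observe(); t=o["tcp_pos"]; print(t,o["tool_rot"],o["contact_force"])
S=shot("scene"); T=shot("top")
print("top circle S",circ(S,t[0]+1.2,t[1]+2.5,126+t[2]-97.1,44,8))
c=S; u,v=proj(c,(545,-5,120))[0]; M=cv2.getRotationMatrix2D((0,0),0,4); M[:,2]=[300-4*u,300-4*v]
cv2.imwrite("pics/g.png",cv2.convertScaleAbs(cv2.warpAffine(c["img"][...,::-1],M,(600,600),flags=cv2.INTER_CUBIC),alpha=1.3,beta=5))
# side edges of cover cylinder in scene: orange mask, rows near mid, compare with predicted silhouettes
hsv=cv2.cvtColor(S["img"],cv2.COLOR_RGB2HSV); m=(hsv[...,0]<14)&(hsv[...,1]>100)&(hsv[...,2]>60)
zoff=t[2]-97.1+22
def sil(cx,cy,z):
    a=np.linspace(0,2*np.pi,181); p=proj(S,np.c_[cx+44*np.cos(a),cy+44*np.sin(a),np.full(181,z)]); return p
for zz in(40,60,80):
    p=sil(t[0],t[1],zoff+zz); v=int(round(p[:,1].mean())); xs=np.where(m[v,int(p[:,0].min())-15:int(p[:,0].max())+15])[0]+int(p[:,0].min())-15
    print("row",v,"pred",p[:,0].min().round(1),p[:,0].max().round(1),"seen",xs.min(),xs.max())
E
```

```text
clock: 62.8
tcp_pos: [543.3, -6.8, 201.1]
tool_rot: [-1.57, -0.001, 2.288]
contact_force: [-0.2, -0.3, -2.6]
finger_gap: 0.14
clock: 63.8
tcp_pos: [543.6, -5.8, 202.0]
tool_rot: [-1.571, 0.0, 1.899]
contact_force: [0.0, -0.2, -3.1]
finger_gap: 0.137
[543.57607374  -5.83231883 202.04213644] [-1.57074048e+00  6.95972903e-05  1.89873746e+00] [ 0.03065527 -0.1595288  -3.1460231 ]
top circle S (array([550.3,  -8.3]), 7.6)
row 179 pred 250.0 286.2 seen 252 300
row 172 pred 249.6 286.3 seen 252 300
row 165 pred 249.1 286.3 seen 251 287
```

View pics/g.png

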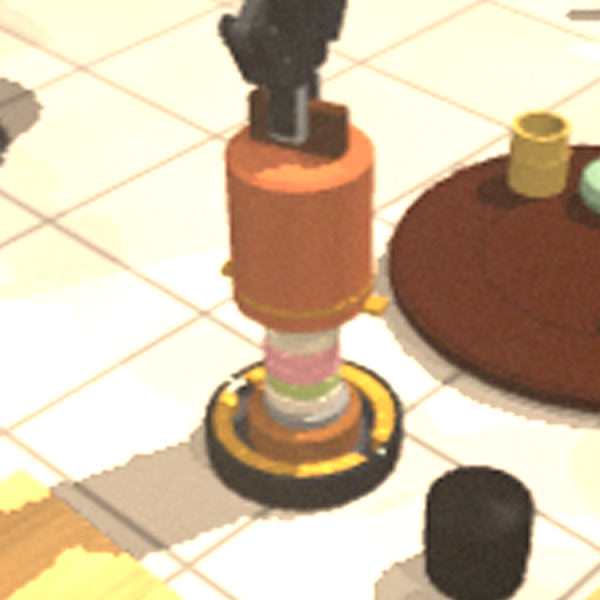

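The cover is upright over the stack with its lugs clear of everything, and the silhouette agrees with the expected camera offset to about half a pixel. Lowering now.

```bash
python3 -m crank '[0,0,1,0,0,0,0, 0,0,1.2,0,0,0,0, 0,0,1.2,0,0,0,0, 0,0,1.2,0,0,0,0, 0,0,1.2,0,0,0,0, 0,0,1.2,0,0,0,0, 0,0,1,0,0,0,0, 0,0,0.6,0,0,0,0, 0,0,0,0,0,0,0, 0,0,0,0,0,0,0]'
python3 -m crank '[0,0,0.1,0,0,0,0, 0,0,0.1,0,0,0,0, 0,0,0.1,0,0,0,0, 0,0,0.1,0,0,0,0, 0,0,0.1,0,0,0,0, 0,0,0.1,0,0,0,0, 0,0,0.1,0,0,0,0, 0,0,0.1,0,0,0,0, 0,0,0,0,0,0,0, 0,0,0,0,0,0,0]'
```

```text
clock: 64.9
tcp_pos: [543.8, -5.9, 116.3]
tool_rot: [-1.571, 0.0, 1.898]
contact_force: [-0.5, -0.4, -1.9]
finger_gap: 0.14
clock: 65.9
tcp_pos: [543.6, -5.9, 108.1]
tool_rot: [-1.571, 0.0, 1.898]
contact_force: [-0.4, 0.2, -2.5]
finger_gap: 0.141
```

```bash
python3 -m crank '[0,0,0.1,0,0,0,0, 0,0,0.1,0,0,0,0, 0,0,0.1,0,0,0,0, 0,0,0.1,0,0,0,0, 0,0,0.1,0,0,0,0, 0,0,0.1,0,0,0,0, 0,0,0.1,0,0,0,0, 0,0,0,0,0,0,0, 0,0,0,0,0,0,0, 0,0,0,0,0,0,0]'
python3 -m crank '[0,0,0.05,0,0,0,0, 0,0,0.05,0,0,0,0, 0,0,0.05,0,0,0,0, 0,0,0,0,0,0,0, 0,0,0,0,0,0,0, 0,0,0,0,0,0,0, 0,0,0,0,0,0,0, 0,0,0,0,0,0,0, 0,0,0,0,0,0,0, 0,0,0,0,0,0,0]'
```

```text
clock: 66.9
tcp_pos: [543.6, -5.9, 101.1]
tool_rot: [-1.571, 0.0, 1.898]
contact_force: [-0.1, 0.4, -2.5]
finger_gap: 0.142
clock: 67.9
tcp_pos: [543.7, -5.9, 100.0]
tool_rot: [-1.571, 0.0, 1.898]
contact_force: [-1.3, -0.6, 6.1]
finger_gap: 0.14
```

Contact: the vertical force went from -2.5 to +6 N at TCP z=100.0, as predicted for lugs on the collar. Press slightly more and turn clockwise.

```bash
python3 -m crank '[0,0,0.04,0,0,0,0, 0,0,0,0,0,0,0, 0,0,0,0,0,0,0, 0,0,0,0,0,0.03,0, 0,0,0,0,0,0.03,0, 0,0,0,0,0,0.03,0, 0,0,0,0,0,0.03,0, 0,0,0,0,0,0.03,0, 0,0,0,0,0,0,0, 0,0,0,0,0,0,0]'
python3 -m crank '[0,0,0,0,0,0.02,0, 0,0,0,0,0,0,0, 0,0,0,0,0,0.02,0, 0,0,0,0,0,0,0, 0,0,0,0,0,0.01,0, 0,0,0,0,0,0,0, 0,0,0,0,0,0,0, 0,0,0,0,0,0,0, 0,0,0,0,0,0,0, 0,0,0,0,0,0,0]'
```

```text
clock: 68.9
tcp_pos: [543.7, -5.8, 99.3]
tool_rot: [-1.571, 0.0, 1.749]
contact_force: [-1.5, 1.7, 3.6]
finger_gap: 0.136
clock: 69.9
tcp_pos: [543.6, -5.9, 99.2]
tool_rot: [-1.571, 0.0, 1.698]
contact_force: [-1.6, 1.1, -3.2]
finger_gap: 0.136
```

The load has gone (fz back to -3 N), so the lugs are over the gates at handle angle 0.127. Lowering.

```bash
python3 -m crank '[0,0,0.05,0,0,0,0, 0,0,0.05,0,0,0,0, 0,0,0.05,0,0,0,0, 0,0,0.05,0,0,0,0, 0,0,0,0,0,0,0, 0,0,0,0,0,0,0, 0,0,0,0,0,0,0, 0,0,0,0,0,0,0, 0,0,0,0,0,0,0, 0,0,0,0,0,0,0]'
```

```text
clock: 70.9
tcp_pos: [543.6, -5.9, 97.2]
tool_rot: [-1.571, 0.0, 1.698]
contact_force: [-1.0, -0.5, -2.3]
finger_gap: 0.138
```

```bash
python3 -m crank '[0,0,0.1,0,0,0,0, 0,0,0.1,0,0,0,0, 0,0,0.1,0,0,0,0, 0,0,0.1,0,0,0,0, 0,0,0.1,0,0,0,0, 0,0,0.1,0,0,0,0, 0,0,0.1,0,0,0,0, 0,0,0.1,0,0,0,0, 0,0,0,0,0,0,0, 0,0,0,0,0,0,0]'
python3 -m crank '[0,0,0.05,0,0,0,0, 0,0,0.05,0,0,0,0, 0,0,0.05,0,0,0,0, 0,0,0.05,0,0,0,0, 0,0,0,0,0,0,0, 0,0,0,0,0,0,0, 0,0,0,0,0,0,0, 0,0,0,0,0,0,0, 0,0,0,0,0,0,0, 0,0,0,0,0,0,0]'
```

```text
clock: 71.9
tcp_pos: [543.6, -5.9, 89.2]
tool_rot: [-1.571, 0.0, 1.698]
contact_force: [0.1, 0.7, -2.9]
finger_gap: 0.138
clock: 72.9
tcp_pos: [543.6, -5.9, 87.2]
tool_rot: [-1.571, 0.0, 1.698]
contact_force: [-0.6, 0.6, -1.5]
finger_gap: 0.139
```

The cover is seated (z 87.2, as predicted). Turn clockwise.

```bash
python3 -m crank '[0,0,0,0,0,0.05,0, 0,0,0,0,0,0.05,0, 0,0,0,0,0,0.1,0, 0,0,0,0,0,0.1,0, 0,0,0,0,0,0.1,0, 0,0,0,0,0,0.1,0, 0,0,0,0,0,0.1,0, 0,0,0,0,0,0.1,0, 0,0,0,0,0,0.1,0, 0,0,0,0,0,0.1,0]'
python3 -c "from cell import observe;o=observe();print(o['moment'],o['tool_rot'],o['contact_force'])"
```

```text
clock: 73.9
tcp_pos: [543.7, -6.1, 87.2]
tool_rot: [-1.571, 0.0, 0.794]
contact_force: [1.1, -0.5, -2.4]
finger_gap: 0.14
[-0.20228931 -0.04705023  0.04617997] [-1.57129807e+00  6.91836908e-05  7.94013694e-01] [ 1.13642994 -0.46825548 -2.39903288]
```

```bash
python3 -m crank '[0,0,0,0,0,0.04,0, 0,0,0,0,0,0.04,0, 0,0,0,0,0,0.03,0, 0,0,0,0,0,0.02,0, 0,0,0,0,0,0.02,0, 0,0,0,0,0,0,0, 0,0,0,0,0,0,0, 0,0,0,0,0,0,0, 0,0,0,0,0,0,0, 0,0,0,0,0,0,0]'
python3 -c "from cell import observe;o=observe();print(o['moment'],o['tool_rot'],o['contact_force'])"
```

```text
clock: 74.9
tcp_pos: [543.6, -5.9, 87.2]
tool_rot: [-1.571, -0.0, 0.648]
contact_force: [0.5, -0.1, -1.8]
finger_gap: 0.135
[-0.16687565  0.00729397  0.06606946] [-1.57093594e+00 -5.54632419e-06  6.48162214e-01] [ 0.46036794 -0.09680776 -1.80844251]
```

```bash
python3 -m crank '[0,0,0,0,0,0.01,0, 0,0,0,0,0,0.01,0, 0,0,0,0,0,0.01,0, 0,0,0,0,0,0.01,0, 0,0,0,0,0,0,0, 0,0,0,0,0,0,0, 0,0,0,0,0,0,0, 0,0,0,0,0,0,0, 0,0,0,0,0,0,0, 0,0,0,0,0,0,0]'
python3 -c "from cell import observe;o=observe();print(o['moment'],o['tool_rot'],o['contact_force'])"
python3 -m crank '[0,0,0,0,0,0.01,0, 0,0,0,0,0,0.01,0, 0,0,0,0,0,0.01,0, 0,0,0,0,0,0,0, 0,0,0,0,0,0,0, 0,0,0,0,0,0,0, 0,0,0,0,0,0,0, 0,0,0,0,0,0,0, 0,0,0,0,0,0,0, 0,0,0,0,0,0,0]'
python3 -c "from cell import observe;o=observe();print(o['moment'],o['tool_rot'],o['contact_force'])"
```

```text
clock: 75.9
tcp_pos: [543.6, -5.9, 87.2]
tool_rot: [-1.571, -0.0, 0.608]
contact_force: [1.0, -0.0, -0.1]
finger_gap: 0.143
[-0.0939905  -0.09931192  1.38132494] [-1.57102616e+00 -5.64447671e-05  6.08221315e-01] [ 1.02644892 -0.01512325 -0.05184904]
clock: 76.9
tcp_pos: [543.7, -5.9, 87.2]
tool_rot: [-1.571, -0.0, 0.578]
contact_force: [0.6, 0.5, 1.4]
finger_gap: 0.139
[-0.00770908 -0.08391943  2.22093738] [-1.57102819e+00 -7.90916078e-05  5.78069215e-01] [0.63589589 0.53418019 1.40244726]
```

The hard stop is reached (moment up to 2.2 N m at handle angle about -0.96). Unload, open, retreat and check.

```bash
python3 -m crank '[0,0,0,0,0,-0.02,0, 0,0,0,0,0,-0.02,0, 0.15,0,0,0,0,0,0, 0.2,0,0,0,0,0,0, 0.3,0,0,0,0,0,0, 0.4,0,0,0,0,0,0, 0.5,0,0,0,0,0,0, 0.5,0,0,0,0,0,0, 0.5,0,0,0,0,0,0, 0.5,0,0,0,0,0,0]' 40
python3 -m crank '[0.5,0,-1,0,0,0,0, 0.5,0,-2,0,0,0,0, 0.5,0,-3,0,0,0,0, 0.5,0,-4,0,0,0,0, 0.5,0,-4,0,0,0,0, 0.5,0,0,0,0,0,0, 0.5,0,0,0,0,0,0, 0.5,0,0,0,0,0,0, 0.5,0,0,0,0,0,0, 0.5,0,0,0,0,0,0]'
python3 -m crank '[0.5,-2,0,-4,0,0,0, 0.5,-2,0,-4,0,0,0, 0.5,-2,0,-4,0,0,0, 0.5,-2,0,-4,0,0,0, 0.5,-2,0,-4,0,0,0, 0.5,0,0,0,0,0,0, 0.5,0,0,0,0,0,0, 0.5,0,0,0,0,0,0, 0.5,0,0,0,0,0,0, 0.5,0,0,0,0,0,0]'
python3 - <<'E'
from h import *
S=shot("scene"); T=shot("top"); print(observe()["tcp_pos"])
W=cloud(T).reshape(-1,3); m=(np.hypot(W[:,0]-545,W[:,1]+5)<45)&(W[:,2]>132); print(m.sum(),cv2.minAreaRect(W[m][:,:2].astype(np.float32)),np.median(W[m][:,2]),"cover top",circ(T,545,-5,113,44,8))
c=S; u,v=proj(c,(545,-5,80))[0]; M=cv2.getRotationMatrix2D((0,0),0,4); M[:,2]=[200-4*u,250-4*v]
I=cv2.warpAffine(c["img"][...,::-1],M,(400,500),flags=cv2.INTER_CUBIC)
cv2.imwrite("pics/h.png",np.hstack([cv2.convertScaleAbs(I,alpha=1.3,beta=5),cv2.resize(T["img"][120:300,80:224,::-1],(400,500))]))
E
```

```text
clock: 77.9
tcp_pos: [543.6, -5.9, 87.2]
tool_rot: [-1.571, 0.0, 0.618]
contact_force: [-0.1, -0.1, -0.3]
finger_gap: 0.503
clock: 78.9
tcp_pos: [543.3, -5.8, 226.3]
tool_rot: [-1.57, 0.001, 0.618]
contact_force: [-0.2, -0.2, -0.7]
finger_gap: 0.498
clock: 79.9
tcp_pos: [578.1, -225.8, 227.4]
tool_rot: [-1.571, -0.0, 0.619]
contact_force: [0.1, 0.1, -0.9]
finger_gap: 0.496
[ 578.0796404  -226.08222086  227.41297397]
136 ((545.9201049804688, -8.041290283203125), (14.064379692077637, 59.23104476928711), 36.397621154785156) 145.8840203726184 cover top (array([547.5,  -6.5]), 6.9)
```

View pics/h.png

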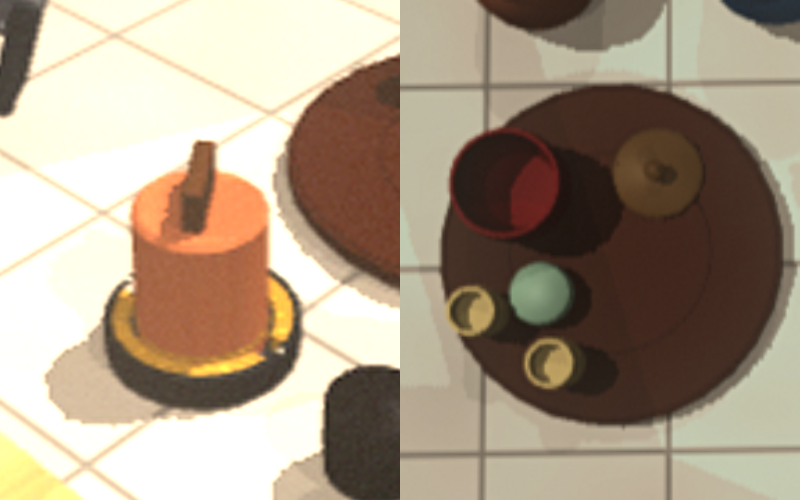

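The cover stands upright and low on the collar, with no lugs showing above it. Its handle is at -0.935 rad, about 1.04 rad past the gates, and its top is at z≈146 as expected when locked. The tea things on the turntable stand where they were.

```bash
python3 -c "from cell import job_done;print(job_done())"
```

```text
the job is handed in; nothing more can be done
None
```

The job is handed in at about 80 s on the robot clock: the disc and all five sweets are stacked under the cover, and the cover is locked. The hand-in gave no verdict.

**What I did:** I laid the grey disc on the plate, then stacked white, green, pink, pink and white on it. The blue sweet-shaped thing beside the board was left alone. The cover went down with its lugs on the collar, first touching at about 8 N and then pressed slightly harder. Turned clockwise, it dropped 13 mm through the gates and went on to the stop, where the moment rose to 2.2 N m. Then I let go and backed away.

**Last checks:**
- **Stack:** seen before covering, each sweet was within about 2 mm of the plate's centre and the disc about 3 mm off toward +x (the limit is 9 mm). I could not see inside after covering, but nothing pushed sideways on the way down.
- **Cover:** the handle is about 1.04 rad past the gates and its top is at z≈146, as expected when locked.
- **Other tea things:** those on the turntable, and the caddy as far as it was in view, look unmoved. I did not measure them, and I did not check the whisk at the end.

**What disagreed:**
- **Tool height:** the reported TCP height did not match the fingers. With the fingers open, their real tips were about 45 mm above it, so I set heights by depth readings and touch.
- **Cameras:** the two cameras differed by 1–3 mm, so I worked relative to the collar.

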